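Clip the wet cap with self-closing tweezers and plug it into the drying nest

ROBOT

A 6-joint arm with a two-finger parallel gripper is mounted at the origin on the work surface. World frame = base frame: x ahead of the robot, y to its left, z up, the work surface at z = 0. Lengths are in m, angles in rad, forces in N, time in s.
With the tool pointing down it reaches from about 0.3 to 0.775 m from the base axis. Payload 14.6 kg.
Tool frame: the origin (TCP) lies on the centre line of the jaws, within the pads' length; the fingertips stand 8 mm ahead of it and the grasp point (between the pads) lies 11 mm behind it; x points along the fingers, y is the direction in which the jaws open and shut, and the axes are right-handed (so a half turn about x gives the same grasp; the last joint's range is limited). The gripper opens to 94 mm and grips with 3 to 60 N. Pads are 16 mm wide; open, the fingers measure 119 mm over their backs; the gripper's body (75 mm by 177 mm) begins 78 mm behind the grasp point.
Start: joints at [-1.235, 0.3, 1.521, -0, 1.321, -0.067], TCP at [0.216, -0.506, 0.213] pointing down, gripper open.
Joint ranges: [-3.03, 3.03], [-0.79, 2.21], [0.23, 2.52], [-1.04, 4.18], [0, 3.07], [-2.55, 2.55]. Speed limits (rad/s): [2.22, 2.22, 2.57, 3.14, 3.14, 3.14].

INTERFACE

Orientations are given as a unit quaternion [x, y, z, w].
In Python, from rig import r gives the robot as it stands. The module is installed in compiled form; this text tells all that it offers.
- The arm moves only by the shell command python3 -m creep 'ROWS'. ROWS is JSON, a list of rows, each a list of 5 numbers: the finger opening in cm, from 0 to 9.4, then the shift along the world's x, y, z in cm, then the turn about the world's z in rad. In form: [[hand, x, y, z, yaw], ...]. A call has 1 to 5 rows; each row is the pose to reach, as a shift and turn from the pose measured when the call began; what a row does not reach only later rows make up. A row lasts 1/8 s, in which the tool goes at most 62.5 mm and 10.7 degrees, less where a joint would pass 70% of its speed; a pose out of reach is approached as far as the arm can. A call with a gripper value outside its range is refused whole. The fingers move at their own pace and stop on an object; the grip force is fixed at half the most. Time passes only in rows, so rows that repeat a pose let the fingers close. It gives the time, the measured TCP pose, the force and the opening at its end, in the units of the state.
- r.get_obs(): the state, without advancing time (a new reading comes with each control period).
- r.grab_frame(name): name is "scene" or "top" or "wrist"; returns the picture (480x640x3 uint8, red, green, blue); there is no depth.
- r.get_calibration(name): a dict with "fov_y" (degrees; the focal length in pixels is half the picture's height over the tangent of half this angle, whatever the lens; pixels are square), "cx", "cy" (the principal point, pixels), "xyz" and "orientation" of the camera in the world. Camera axes: x right, y up, looking along -z (the intrinsics and any distortion apply to the point x, -y, -z); pixel columns grow to the right and rows downward; lengths in m; the calibration is good to about 2 mm. A picture is of the moment at which its call begins: read the wrist's pose just before it. get_calibration takes no time and is no camera call; for the wrist camera it gives the pose at the moment of the call.
- r.sign_off(): hands the job in, once; it reports no verdict.
The state is a dict: "t": time; "joints": joint angles; "joint_velocities": joint speeds; "effort": joint torques, N m; "ee_pos": TCP position; "eef_rot": TCP orientation; "wrist_force": force on the tool from outside, world axes, zero at the start; "moment": the same for the moment, N m; "gripper_width": finger opening in m.
Only numpy, scipy, OpenCV 4.12 (cv2) and the standard library are available. Lean on these libraries where they do the work, as an engineer would, in place of code of your own. Each camera call takes 0.05 s, during which the arm holds its last target.

TASK

The round cap in the wooden spray block has just been painted and is still wet, so never touch it with the gripper. Squeeze the self-closing tweezers off their post, clip them on the cap's bare square tang, lift the cap out of the block and press its stud fully home in the sprung drying nest, firmly but without bottoming the nest's springs. Then let go, leaving the tweezers clipped on the cap and standing upright over it; do not disturb the other things on the bench.

Things in the scene. Friction and masses are not known exactly. Their poses are not given: they have to be found in the camera images.
- tweezers: Steel self-closing cross-action tweezers, 104 mm tall, 66 g, upright, jaws down, at first clipped on the stand's post. Origin midway between the jaw tips; z up, y the line of squeezing. Squeezing the two pads opens the jaws equally: jaw gap = 54 mm - width over pads. Jaw plates 14 mm wide in x, 22 tall, 4 thick. Tail block z = 88 to 104 mm, 28 mm in y, 22 in x.
- tweezer_pads (a point): Where to squeeze: midway between the finger pads, z = 74 mm up the tweezers. Pads face +y and -y, 20 mm wide, z = 54 to 86 mm. Under each a ledge (top at z = 54 mm) sticks out 10 mm, so fingertips can push the tweezers down. Width over pads 44 mm on the post, 42 mm on the cap's tang, 49 mm empty and shut, 32 mm fully open (stop).
- jaw_a (a joint): Movement of each jaw, m: 0 on the 10 mm post, 0.001 on the 12 mm tang, 0.006 fully open (gap 22 mm), -0.0025 empty and shut (5 mm). Pads start to give at 10 N per finger on the post, 11 N on the tang, and need 15 N for full opening: squeeze with about 22 N to open, hold with 3 to 6 N to carry with the jaws gripping (grip = spring force less finger force).
- stand: Grey steel parking stand fixed to the bench: base plate 80 x 70 x 12 mm with a square post 10 x 10 mm, 18 mm tall, at its centre. Origin at the centre of the underside. At the start the jaw tips rest on the plate, a jaw on each y side of the post; squeeze open and lift straight up over 25 mm to clear.
- block: Wooden spray block fixed to the bench, 80 x 80 x 36 mm, with a 14.5 mm through hole at the centre in which the cap's stud stands loosely. Origin at the centre of the underside.
- cap: Steel cap, about 110 g, 54 mm tall, z up. Round stud 12 mm diameter, z = 0 to 28 mm, its lowest 6 mm tapering to 8 mm; wet-painted dull green round flange, 36 mm diameter, z = 28 to 36; bare square tang 12 x 12 mm, z = 36 to 54, faces square to x and y. Origin at the centre of the stud's tip. It starts in the block, in any yaw. Only the tweezers may touch it.
- cap_shoulder (a point): Centre of the flange's upper face, at the foot of the tang (z = 36 mm in the cap). With the jaws fully around the tang the jaw tips rest on this face.
- cap_seat (a point): Centre of the flange's underside (z = 28 mm in the cap); fully home it lies on the nest plate, at the hole's mouth.
- nest_base: Green steel drying nest fixed to the bench: an open box 84 x 84 x 42 mm carrying a sprung aluminium plate. Origin at the centre of the underside.
- nest_mouth (a point): Centre of the hole's mouth in the top of the sprung plate (72 x 72 x 22 mm, top 56 mm above the bench at rest; moves with the plate). Hole 13 mm wide, right through, 2 mm chamfer. A stiff sliding plug sits in it, its top 8 to 16 mm below the mouth (differs each time); the stud must drive it down before it, which takes about 8 to 10 N all the way; it stays where it is left.
- nest (a joint): How far the sprung plate is pushed down, m: 0 at rest, stop at 0.016. 1.5 N per mm (9 N at 6 mm, 15 N at 10 mm). It sinks about 6 mm while the stud drives the plug, so a push to the resting plate's height falls short. Fully home the push rises past 10 N: press to about 15 N; never sink it over 14.5 mm. Let it rise before letting go, or it tips the cap.
- paint_jar: Bystander: paint jar, 48 mm diameter, 85 mm tall. Leave alone.
- mixing_cup: Bystander: white plastic cup, 60 mm diameter, 50 mm tall. Leave alone.
- screwdriver: Bystander: screwdriver, 160 mm long, lying. Leave alone.
- tape_roll: Bystander: empty roll core, 76 mm diameter, 24 mm tall. Leave alone.
Things that resemble listed ones, but are neither listed nor needed, are in the scene too. What is shaped like the tweezers but pink is not meant.

How it is judged:
On the way, in this order (a step that is already met when the one before it is completed fails the run):
1. the tweezers are off their post (z of tweezers in the frame of stand above 0.04 m), for 0.1 s.
2. the cap hangs in the tweezers, lifted clear of the block (z of cap in the frame of block above 0.04 m and contact force between tweezers and cap above 1 N), for 0.2 s.
At the end, for the whole second after the job is handed in: Stud home in the nest (flange underside within 2.5 mm of the hole's mouth, cap within 0.08 rad of upright), plate pressed under 3 mm; tweezers let go, clipped on the tang (tips within 6 mm of the flange top, jaws about 12 mm apart, over 3 N, within 0.12 rad of upright), all at rest (distance between cap_seat and nest_mouth below 0.0025 m and angle between cap's own z axis and vertical below 0.08 rad and value of joint nest below 0.003 m and distance between tweezers and cap_shoulder below 0.006 m and angle between tweezers's own z axis and vertical below 0.12 rad and contact force between tweezers and cap above 3 N and value of joint jaw_a between 0.0002 and 0.0022 m and linear speed of each of cap, tweezers below 0.02 m/s); the robot touches nothing.
It fails at once if the nest plate is pushed down more than 14.5 mm (springs bottomed) (value of joint nest above 0.0145 m).
It fails at once if the gripper or arm touches the wet cap (contact force between any of the fingers, the arm and cap above 0.3 N).
It fails at once if a bystander is moved more than 15 mm (distance of any of paint_jar, mixing_cup, screwdriver, tape_roll from where it was at the start of the episode above 0.015 m).
It also fails if it takes over 72 s, if anything falls off the work surface, if the arm or the gripper's body presses on something with over 40 N, if the wrist force passes 120 N, or if a joint passes its speed limit or range.

## Working session

There is one attempt and no reset: what is moved stays moved. The work goes in short steps, Python scripts to look and compute and a shell command to move; the robot and the scene stay as the last step left them, time stands still between calls to the robot, and variables do not carry over. Pictures are saved under pics/ and viewed, and the job is handed in when it is done.

```bash
mkdir -p pics; ls; python3 - <<'E'
from rig import r
import cv2
o=r.get_obs(); print({k:o[k] for k in('t','ee_pos','eef_rot','wrist_force','gripper_width')})
for n in("scene","top","wrist"):
    print(n,r.get_calibration(n))
    cv2.imwrite(f"pics/{n}0.png",r.grab_frame(n)[:,:,::-1])
E
```

```text
pics
{'t': 0.0, 'ee_pos': array([ 0.2154919 , -0.50577165,  0.21290829]), 'eef_rot': array([-0.69275536, -0.14183013,  0.69287496, -0.14106207]), 'wrist_force': array([0.17698668, 1.15206788, 0.47902698]), 'gripper_width': 0.09399873753792544}
scene {'fov_y': 45.67585414500171, 'cx': 318.997935235776, 'cy': 229.69097504702358, 'xyz': array([ 1.30675263, -0.65025245,  0.92271875]), 'orientation': array([0.38420331, 0.1646928 , 0.37549683, 0.82720386])}
top {'fov_y': 46.06355339445818, 'cx': 326.91381313742596, 'cy': 240.95565126924623, 'xyz': array([ 0.3960201 , -0.00338546,  1.14399722]), 'orientation': array([-0.05600053,  0.05139487,  0.70965   , -0.70044228])}
wrist {'fov_y': 67.47873901082168, 'cx': 325.8657679680708, 'cy': 235.85622365420656, 'xyz': array([ 0.28127706, -0.47850336,  0.38364119]), 'orientation': array([-0.10236456,  0.06861206, -0.54730569,  0.82781058])}
```

View pics/scene0.png

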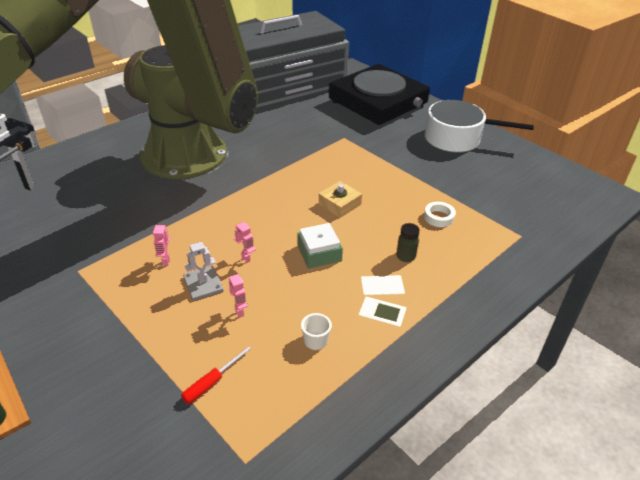

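View pics/top0.png

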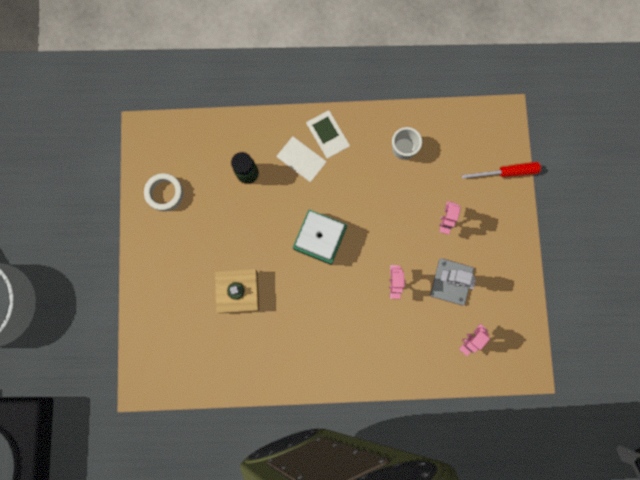

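View pics/wrist0.png

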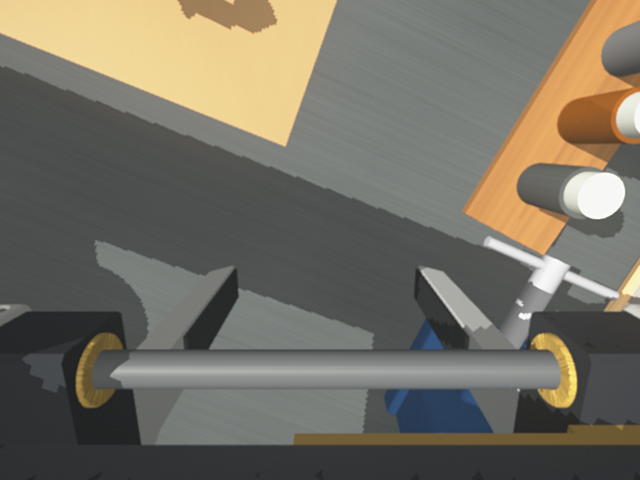

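The scene view shows the grey tweezers on the stand at about (200,270), with three pink lookalikes around them. The nest is at (320,245) and the block with the cap at (340,195). In the top view the stand is at (453,282), the nest mouth at (319,235) and the cap at (235,290). I'll zoom in next.

```bash
cat > h.py <<'E'
import numpy as np, cv2
from rig import r
from scipy.spatial.transform import Rotation as R
def cam(n):
    c=r.get_calibration(n); return dict(f=240/np.tan(np.radians(c['fov_y'])/2),cx=c['cx'],cy=c['cy'],p=np.array(c['xyz']),R=R.from_quat(c['orientation']).as_matrix())
def ray(c,uv):
    d=c['R']@np.array([(uv[0]-c['cx'])/c['f'],-(uv[1]-c['cy'])/c['f'],-1]); return c['p'],d/np.linalg.norm(d)
def onz(c,uv,z):
    p,d=ray(c,uv); return p+d*(z-p[2])/d[2]
def proj(c,P):
    q=c['R'].T@(np.array(P)-c['p']); return np.array([c['cx']+c['f']*q[0]/-q[2],c['cy']-c['f']*q[1]/-q[2]])
def tri(c1,a,c2,b):
    p,d=ray(c1,a);q,e=ray(c2,b); A=np.stack([d,-e],1); s=np.linalg.lstsq(A,q-p,rcond=None)[0]
    x,y=p+d*s[0],q+e*s[1]; return (x+y)/2,np.linalg.norm(x-y)
def crop(img,x0,y0,w,h,k,name):
    cv2.imwrite(name,cv2.resize(img[y0:y0+h,x0:x0+w][:,:,::-1],None,fx=k,fy=k,interpolation=cv2.INTER_CUBIC))
E
python3 - <<'E'
from h import *
t=cv2.imread('pics/top0.png')[:,:,::-1]; s=cv2.imread('pics/scene0.png')[:,:,::-1]
a=[crop(t,x,y,100,75,4,f'/tmp/{i}.png') for i,(x,y) in enumerate([(410,245),(270,200),(190,250)])]
for i,(x,y) in enumerate([(155,230),(270,210),(300,170)]): crop(s,x,y,100,75,4,f'/tmp/{i+3}.png')
im=[cv2.imread(f'/tmp/{i}.png') for i in range(6)]
cv2.imwrite('pics/z0.png',np.vstack([np.hstack(im[:2]),np.hstack([im[3],im[4]])]))
cv2.imwrite('pics/z1.png',np.hstack([im[2],im[5]]))
E
```

```text
(no output)
```

View pics/z0.png

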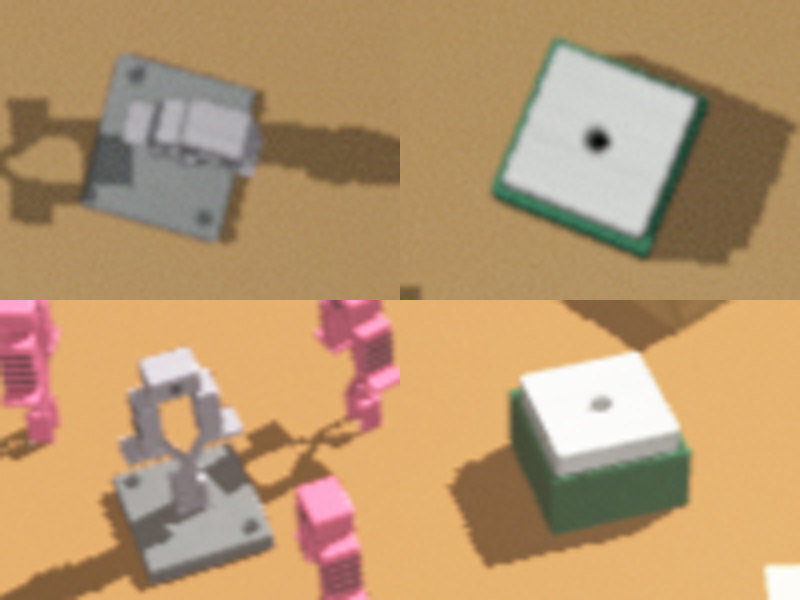

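View pics/z1.png

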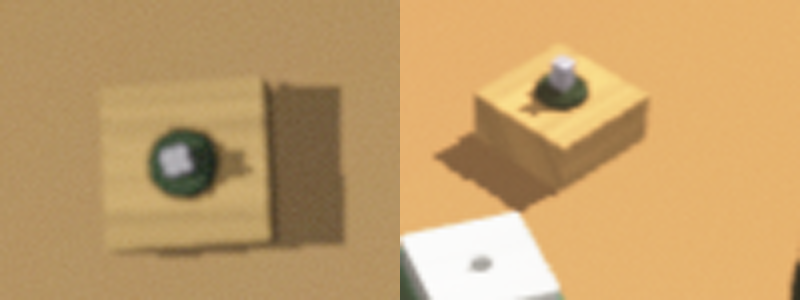

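```bash
python3 - <<'E'
from h import *
T=cam('top');S=cam('scene')
def rect(c,pts,z):
    P=np.array([onz(c,p,z)[:2] for p in pts]); e=[P[(i+1)%4]-P[i] for i in range(4)]
    print('ctr',P.mean(0).round(4),'len',[round(float(np.linalg.norm(x)),4) for x in e],'ang',[round(float(np.degrees(np.arctan2(x[1],x[0]))%90),1) for x in e]); return P
def tc(pts,x0,y0,tx=0,ty=0): return [((x-tx)/4+x0,(y-ty)/4+y0) for x,y in pts]
print('stand top');rect(T,tc([(122,55),(258,93),(218,240),(83,203)],410,245),.012)
print('tail top');rect(T,tc([(193,98),(250,104),(246,147),(187,142)],410,245),.116)
print('nest top');rect(T,tc([(556,40),(697,95),(643,240),(503,183)],270,200,400),.056)
print('nest scene');rect(S,tc([(520,378),(640,353),(680,432),(560,462)],270,210,400,300),.056)
print('mouth',onz(T,(319.2,234.8),.056),onz(S,(270+201/4,210+104/4),.056), tri(T,(319.2,234.8),S,(270+201/4,210+104/4)))
print('block');rect(T,tc([(100,88),(262,78),(272,240),(105,248)],190,250),.036)
rect(S,tc([(475,95),(560,45),(650,97),(570,148)],300,170,400),.036)
print('tang',onz(T,(234.5,290),.062),onz(S,(300+163/4,170+60/4),.062),'tri',tri(T,(234.5,290),S,(300+163/4,170+60/4)))
# tail centre
print('tail',tri(T,(410+218/4,245+123/4),S,(155+170/4,230+68/4)))
E
```

```text
stand top
ctr [ 0.4832 -0.2477] len [0.0703, 0.0769, 0.0691, 0.0774] ang [73.4, 72.1, 73.9, 73.0]
tail top
ctr [ 0.4861 -0.2479] len [0.026, 0.0198, 0.0268, 0.0204] ang [83.2, 81.8, 84.4, 79.6]
nest top
ctr [0.5752 0.0162] len [0.0745, 0.0762, 0.0737, 0.0754] ang [67.5, 68.9, 66.9, 69.5]
nest scene
ctr [0.5784 0.018 ] len [0.0745, 0.073, 0.073, 0.0759] ang [67.3, 65.8, 69.6, 67.0]
mouth [0.57512457 0.01758864 0.056     ] [0.57792841 0.0191675  0.056     ] (array([0.57621522, 0.01877759, 0.05483288]), np.float64(0.0029255287487003822))
block
ctr [0.4694 0.182 ] len [0.08, 0.0796, 0.0815, 0.0784] ang [2.8, 3.9, 2.0, 2.8]
ctr [0.4725 0.1851] len [0.0798, 0.0797, 0.0761, 0.0804] ang [3.3, 3.7, 3.8, 6.3]
tang [0.46919842 0.18087328 0.062     ] [0.46922584 0.18608149 0.062     ] tri (array([0.47031152, 0.18218126, 0.06402155]), np.float64(0.00408040934563545))
tail (array([ 0.48668952, -0.24642298,  0.11600246]), np.float64(0.0024730304444659287))
```

```bash
python3 - <<'E'
from h import *
o=r.get_obs(); M=R.from_quat(o['eef_rot']).as_matrix(); print(M.round(3)); print(np.degrees(np.arctan2(M[1,1],M[0,1])))
c=cam('wrist'); print('cam in tool',(M.T@(c['p']-o['ee_pos'])).round(4),'look in tool',(M.T@c['R']@[0,0,-1]).round(3), 'camx',(M.T@c['R']@[1,0,0]).round(3))
E
```

```text
[[-0.     0.392 -0.92 ]
 [ 0.001 -0.92  -0.392]
 [-1.    -0.001 -0.   ]]
-66.92456144856801
cam in tool [-0.1707  0.0005 -0.0712] look in tool [ 0.97  -0.001  0.245] camx [0. 1. 0.]
```

```bash
python3 -m creep '[[9.4,5,5,1,-0.15],[9.4,10,9.5,2,-0.3],[9.4,15,14,2,-0.45],[9.4,20,18.5,2,-0.6],[9.4,24,23,2,-0.69]]'; python3 -m creep '[[9.4,3,2.8,0,0],[9.4,3,2.8,0,0],[9.4,3,2.8,0,0]]'; python3 - <<'E'
from h import *
o=r.get_obs(); M=R.from_quat(o['eef_rot']).as_matrix();print(o['t'],o['ee_pos'],np.degrees(np.arctan2(M[1,1],M[0,1])),o['wrist_force'])
c=cam('wrist');img=r.grab_frame('wrist');np.savez('w1.npz',img=img,**c)
cv2.imwrite('pics/w1.png',img[:,:,::-1])
E
```

```text
t: 0.78
ee_pos: [0.442, -0.2898, 0.2329]
eef_rot: [0.7, -0.102, -0.7, -0.103]
wrist_force: [0.7, 0.1, -0.8]
gripper_width: 0.094
t: 1.15
ee_pos: [0.4717, -0.262, 0.2327]
eef_rot: [-0.699, 0.102, 0.7, 0.103]
wrist_force: [0.4, 0.8, -0.3]
gripper_width: 0.0942
1.15 [ 0.47168465 -0.26201479  0.23269496] -106.6727045742207 [ 0.38662937  0.77399808 -0.2818817 ]
```

View pics/w1.png

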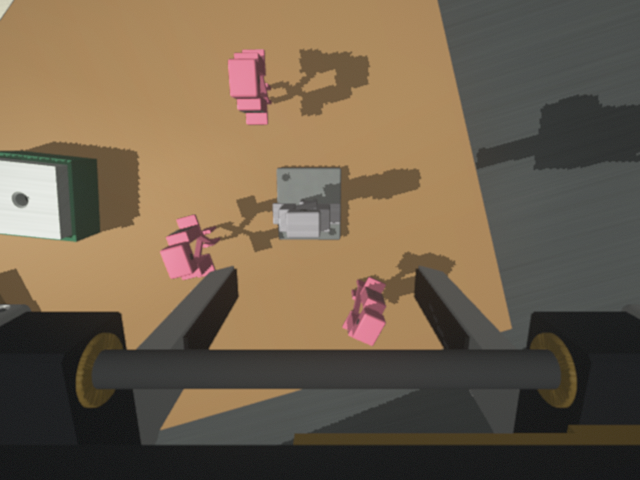

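```bash
python3 - <<'E'
from h import *
d=np.load('w1.npz'); crop(d['img'],260,155,100,95,8,'pics/w1z.png')
E
```

```text
(no output)
```

View pics/w1z.png

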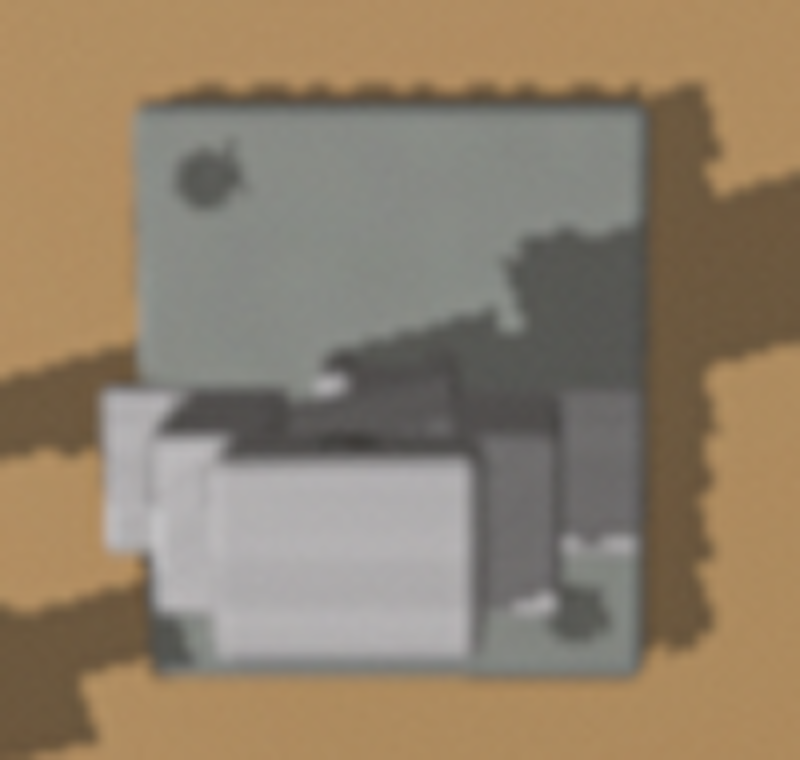

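The wrist view shows the stand square to the picture, with plate corners at about (278,168) and (340,239), and the tail block top at (287..319, 212..237).

```bash
cat >> h.py <<'E'
def rect(c,pts,z):
    P=np.array([onz(c,p,z)[:2] for p in pts]); e=[P[(i+1)%4]-P[i] for i in range(4)]
    print('ctr',P.mean(0).round(4),'len',[round(float(np.linalg.norm(x)),4) for x in e],'ang',[round(float(np.degrees(np.arctan2(x[1],x[0]))),1) for x in e]); return P.mean(0)
E
python3 - <<'E'
from h import *
d=np.load('w1.npz'); f=lambda pts:[(x/8+260-.44,y/8+155-.44) for x,y in pts]
for z in(.116,):rect(d,f([(218,460),(472,457),(468,655),(213,657)]),z)
rect(d,f([(140,105),(645,105),(640,672),(150,672)]),.012)
rect(d,f([(103,390),(642,390),(642,548),(103,548)]),.066)
E
```

```text
ctr [ 0.4854 -0.2459] len [0.0258, 0.0207, 0.0263, 0.0207] ang [-106.0, 161.9, 73.8, -19.7]
ctr [ 0.4853 -0.2462] len [0.0677, 0.0785, 0.069, 0.0786] ang [-106.7, 163.3, 73.3, -17.6]
ctr [ 0.4851 -0.2462] len [0.0638, 0.0191, 0.0647, 0.0191] ang [-106.7, 163.8, 73.3, -18.8]
```

```bash
python3 -m creep '[[9.4,1.36,1.59,-2,0],[9.4,1.36,1.59,-6,0],[9.4,1.36,1.59,-10,0],[9.4,1.36,1.59,-13,0],[9.4,1.36,1.59,-13,0]]'; python3 - <<'E'
from h import *
o=r.get_obs();print(o['t'],o['ee_pos'],o['wrist_force'])
img=r.grab_frame('wrist');c=cam('wrist');np.savez('w2.npz',img=img,**c)
cv2.imwrite('pics/w2.png',img[:,:,::-1]); s=r.grab_frame('scene'); crop(s,130,200,130,110,6,'pics/s2.png')
E
```

```text
t: 1.82
ee_pos: [0.4836, -0.2468, 0.1012]
eef_rot: [-0.698, 0.103, 0.701, 0.104]
wrist_force: [0.3, -0.7, 0.7]
gripper_width: 0.0939
1.825 [ 0.48360877 -0.24684147  0.10123341] [ 0.25742185 -0.7165845   0.73387903]
```

View pics/w2.png

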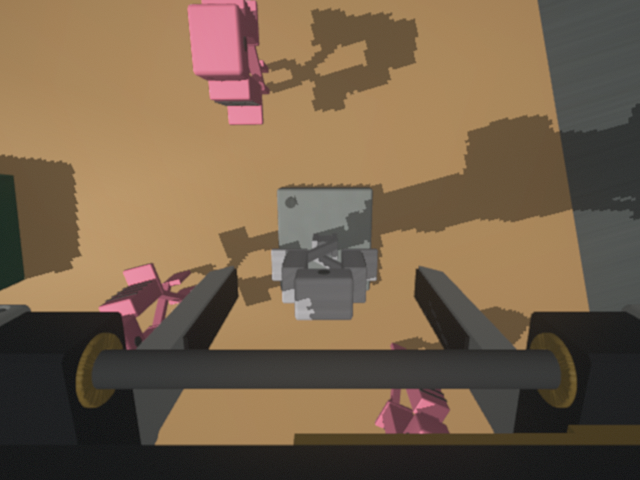

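View pics/s2.png

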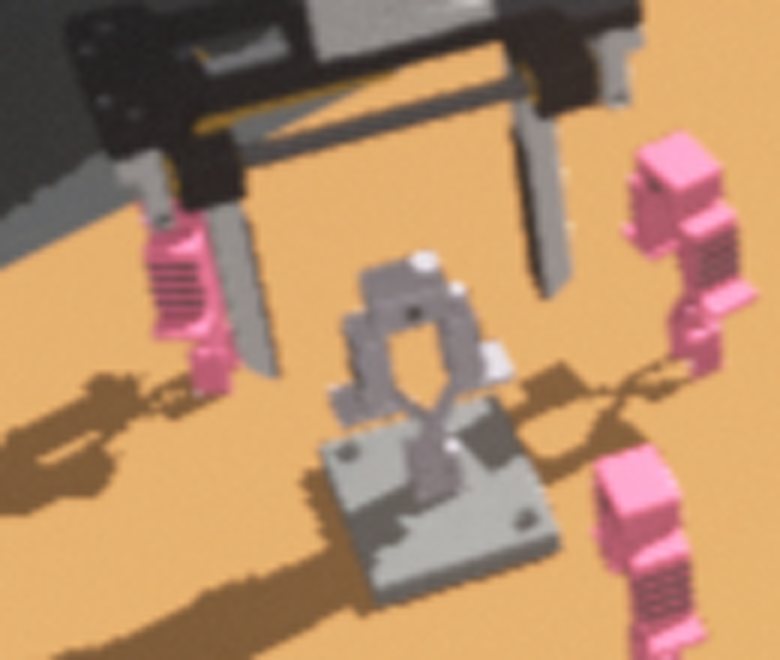

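```bash
python3 - <<'E'
from h import *
d=np.load('w2.npz'); crop(d['img'],265,180,115,150,5,'pics/w2z.png')
S=cam('scene'); print(proj(S,[.4836,-.2468,.093]),proj(S,[.4853,-.2461,.116]), 'tail scene px', 130+412/6,200+272/6)
E
```

```text
[197.28914453 254.3392375 ] [196.66730453 246.57556013] tail scene px 198.66666666666669 245.33333333333334
```

View pics/w2z.png

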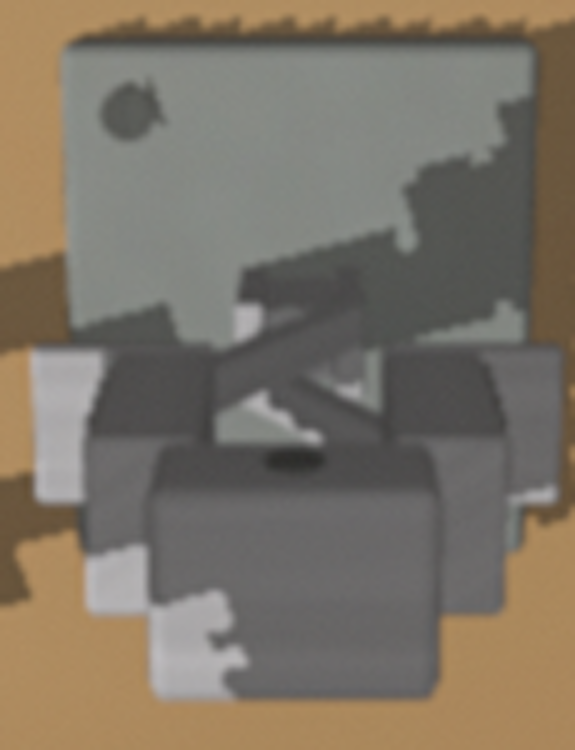

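```bash
python3 - <<'E'
from h import *
d=np.load('w2.npz'); f=lambda pts:[(x/5+265-.4,y/5+180-.4) for x,y in pts]
rect(d,f([(152,488),(437,490),(435,697),(152,697)]),.116)
rect(d,f([(65,45),(537,45)]+[(537,45),(65,45)]),.012)
rect(d,f([(85,436),(505,436),(505,612),(85,612)]),.098)
E
```

```text
ctr [ 0.4858 -0.2464] len [0.0266, 0.0212, 0.0272, 0.0214] ang [-107.2, 163.7, 73.2, -18.0]
ctr [ 0.5237 -0.2581] len [0.0686, 0.0, 0.0686, 0.0] ang [-106.8, 0.0, 73.2, 0.0]
ctr [ 0.4856 -0.2463] len [0.0433, 0.0196, 0.0444, 0.0197] ang [-106.8, 164.7, 73.2, -18.6]
```

```bash
python3 -m creep '[[7,0.2,0.05,-1.2,0],[6,0.2,0.05,-2.3,0],[5,0.2,0.05,-2.3,0],[4.6,0.2,0.05,-2.3,0],[4.6,0.2,0.05,-2.3,0]]';  python3 -m creep '[[4.5,0,0,0,0],[4.4,0,0,0,0],[4.4,0,0,0,0]]'
```

```text
t: 2.55
ee_pos: [0.4873, -0.2469, 0.0813]
eef_rot: [0.7, -0.103, -0.699, -0.103]
wrist_force: [-0.5, 0.9, 0.6]
gripper_width: 0.0479
t: 2.92
ee_pos: [0.4873, -0.2469, 0.0814]
eef_rot: [0.7, -0.103, -0.699, -0.103]
wrist_force: [0.3, 0.0, 1.3]
gripper_width: 0.0443
```

```bash
python3 -m creep '[[4.7,-0.16,0.05,-0.3,0],[4.7,-0.16,0.05,-0.3,0],[4.7,-0.16,0.05,-0.3,0]]';  python3 -m creep '[[4.4,0,0,0,0],[4.4,0,0,0,0]]'
```

```text
t: 3.3
ee_pos: [0.4857, -0.2464, 0.0783]
eef_rot: [0.7, -0.103, -0.699, -0.103]
wrist_force: [0.6, -0.6, -0.5]
gripper_width: 0.0471
t: 3.55
ee_pos: [0.4857, -0.2463, 0.0784]
eef_rot: [0.7, -0.103, -0.699, -0.103]
wrist_force: [-0.2, 0.7, 0.2]
gripper_width: 0.0442
```

```bash
for i in 1 2 3; do python3 -c "
from rig import r
o=r.get_obs();print(o['t'],o['ee_pos'],o['gripper_width'],o['wrist_force'])"; done
```

```text
3.55 [ 0.4857323  -0.24633208  0.07837506] 0.04417486618292192 [-0.23445209  0.74939308  0.20259107]
3.55 [ 0.4857323  -0.24633208  0.07837506] 0.04417486618292192 [-0.23445209  0.74939308  0.20259107]
3.55 [ 0.4857323  -0.24633208  0.07837506] 0.04417486618292192 [-0.23445209  0.74939308  0.20259107]
```

```bash
for g in x; do python3 -m creep '[[4.3,0,0,0,0],[4.3,0,0,0,0],[4.3,0,0,0,0]]'|grep -E "wid|for|ee_"; python3 -m creep '[[4.2,0,0,0,0],[4.2,0,0,0,0],[4.2,0,0,0,0]]'|grep -E "wid|for|ee_";python3 -m creep '[[4.1,0,0,0,0],[4.1,0,0,0,0],[4.1,0,0,0,0]]'|grep -E "wid|for|ee_";done
```

```text
ee_pos: [0.4858, -0.2464, 0.0785]
wrist_force: [-0.1, 0.7, 2.4]
gripper_width: 0.0432
ee_pos: [0.4858, -0.2463, 0.0785]
wrist_force: [0.5, 1.5, 3.2]
gripper_width: 0.0426
ee_pos: [0.4858, -0.2463, 0.0785]
wrist_force: [0.7, 0.8, 2.0]
gripper_width: 0.0415
```

```bash
python3 -m creep '[[3.4,0,0,0,0],[3.3,0,0,0,0],[3.3,0,0,0,0],[3.3,0,0,0,0]]'; python3 -m creep '[[3.3,0,0,1,0],[3.3,0,0,2.5,0],[3.3,0,0,4.5,0],[3.3,0,0,4.5,0]]';python3 - <<'E'
from h import *
s=r.grab_frame('scene'); crop(s,130,180,130,110,6,'pics/s3.png');cv2.imwrite('pics/w3.png',r.grab_frame('wrist')[:,:,::-1])
E
```

```text
t: 5.18
ee_pos: [0.4859, -0.2463, 0.0785]
eef_rot: [0.7, -0.103, -0.699, -0.103]
wrist_force: [0.8, 0.7, 3.2]
gripper_width: 0.0331
t: 5.68
ee_pos: [0.4866, -0.2468, 0.1255]
eef_rot: [0.701, -0.104, -0.698, -0.103]
wrist_force: [-0.4, -0.3, -1.4]
gripper_width: 0.0333
```

View pics/s3.png

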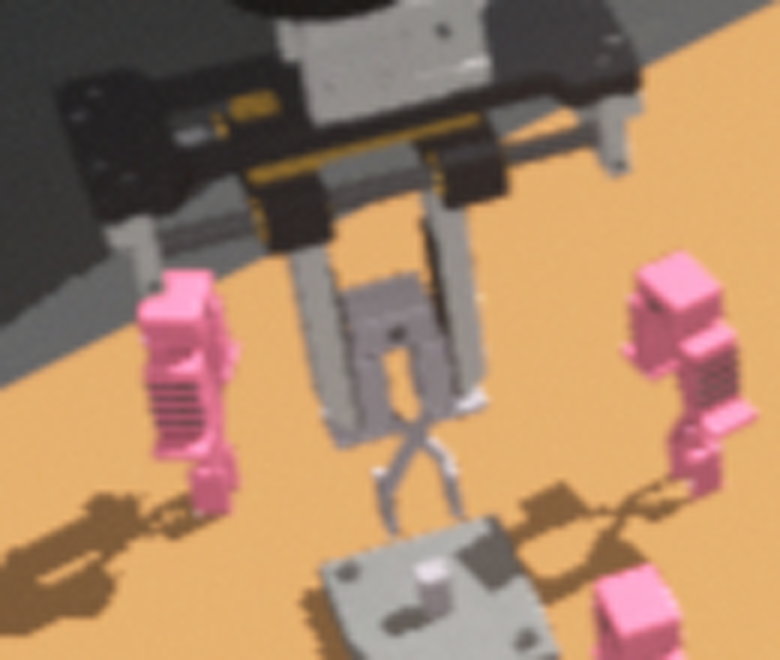

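View pics/w3.png

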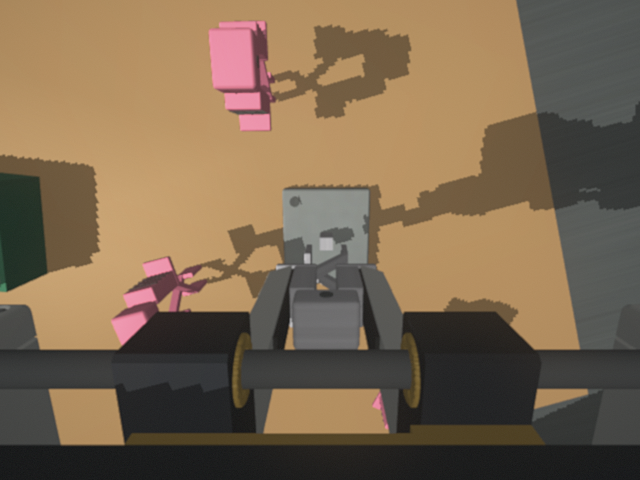

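```bash
python3 -m creep '[[3.3,0,0,5,0],[3.3,0,2,9.5,0],[3.3,-0.3,6,9.5,0.17],[3.3,-0.5,10,9.5,0.34],[3.3,-0.7,14,9.5,0.51]]'|grep ee_; python3 -m creep '[[3.3,-0.1,4,0,0.17],[3.3,-0.3,8,0,0.34],[3.3,-0.5,12,0,0.51],[3.3,-0.7,16,0,0.68],[3.3,-0.8,20,0,0.85]]' |grep ee_; python3 -m creep '[[3.3,-0.1,1.5,0,0.17],[3.3,-0.1,3,0,0.34],[3.3,-0.1,3,0,0.5],[3.3,-0.1,3,0,0.5],[3.3,-0.1,3,0,0.5]]' ;python3 - <<'E'
from h import *
o=r.get_obs(); M=R.from_quat(o['eef_rot']).as_matrix();print(o['t'],o['ee_pos'],np.degrees(np.arctan2(M[1,1],M[0,1])),M[:,0])
c=cam('wrist');img=r.grab_frame('wrist');np.savez('w4.npz',img=img,**c)
cv2.imwrite('pics/w4.png',img[:,:,::-1])
E
```

```text
ee_pos: [0.4783, -0.105, 0.2178]
ee_pos: [0.4698, 0.0962, 0.217]
t: 7.65
ee_pos: [0.4687, 0.126, 0.2167]
eef_rot: [0.499, 0.501, -0.5, 0.5]
wrist_force: [-1.2, -0.2, -0.2]
gripper_width: 0.0329
7.65 [0.46873912 0.12604706 0.21672499] 0.19339058384769453 [-2.50567329e-03  6.49657475e-05 -9.99996859e-01]
```

View pics/w4.png

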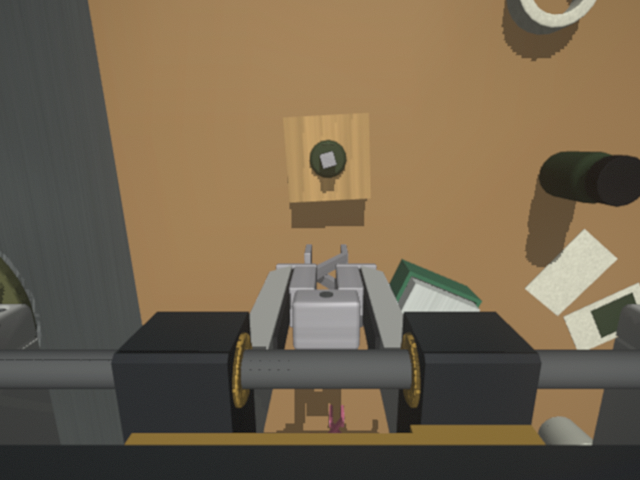

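```bash
python3 - <<'E'
from h import *
d=np.load('w4.npz'); crop(d['img'],275,105,105,100,7,'pics/w4z.png');crop(d['img'],298,130,60,60,12,'pics/w4y.png')
E
```

```text
(no output)
```

View pics/w4z.png

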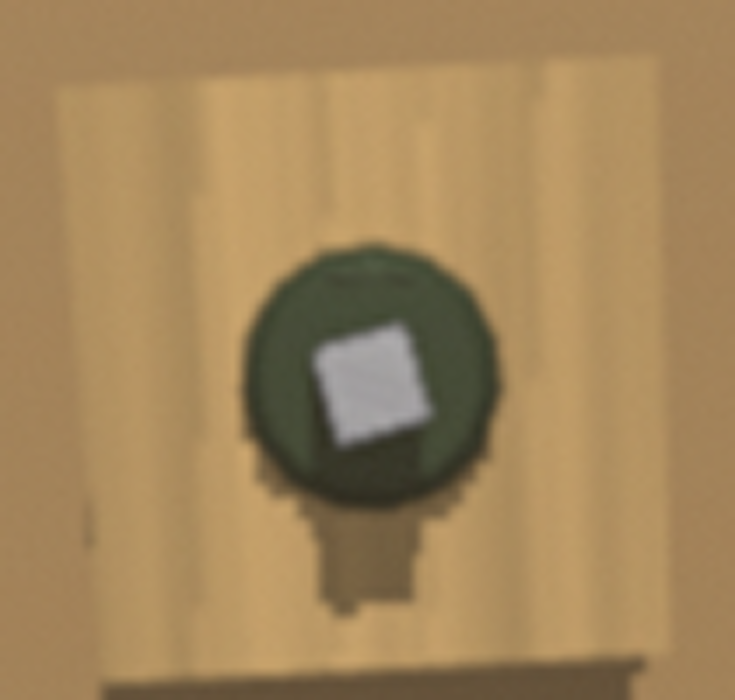

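View pics/w4y.png

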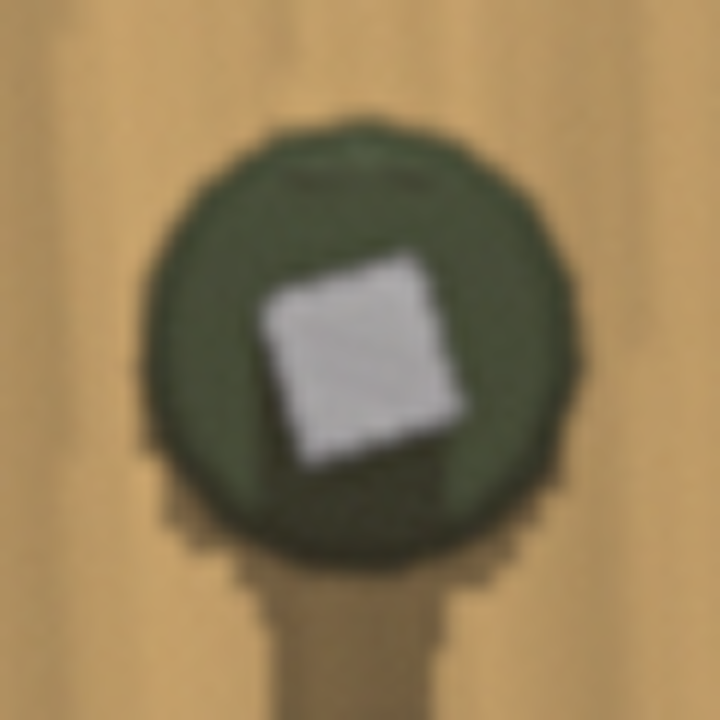

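The view shows the tang's top face as a light square centred at about (328,160), turned about 15° from the picture, on the flange disc.

```bash
python3 - <<'E'
from h import *
d=np.load('w4.npz'); im=cv2.resize(d['img'][130:190,298:358],None,fx=8,fy=8,interpolation=cv2.INTER_CUBIC)
m=((im.min(2)>105)).astype(np.uint8)
cs,_=cv2.findContours(m,0,1)
c=max(cs,key=lambda q:cv2.contourArea(q) if cv2.pointPolygonTest(q,(240,240),False)>=0 else 0)
b=cv2.boxPoints(cv2.minAreaRect(c)); 
pts=[(x/8+298-.44,y/8+130-.44) for x,y in b]; print(np.round(pts,1))
p=rect(d,pts,.062)
hsv=cv2.cvtColor(im,cv2.COLOR_RGB2HSV)
for e in [((360,340),(210,215))]:
  # flange top ellipse hand points
  q=np.float32([(145,345),(575,345),(365,120),(355,570)])
  P=[onz(d,(x/12+298-.46,y/12+130-.46),z)[:2] for (x,y),z in zip(q,[.042,.042,.044,.038])]; print(np.round(P,4))
print('shift cm from TCP',(p-r.get_obs()['ee_pos'][:2])*100)
E
```

```text
[[318.8 154.3]
 [332.4 150.3]
 [336.4 164.3]
 [322.9 168.2]]
ctr [0.4703 0.1845] len [0.0124, 0.0126, 0.0125, 0.0126] ang [16.0, -72.9, -163.8, 106.6]
[[0.4534 0.1847]
 [0.4871 0.1848]
 [0.4705 0.2017]
 [0.4699 0.1669]]
shift cm from TCP [0.14599689 5.84984155]
```

```bash
python3 -m creep '[[3.3,0.15,2,0,0.14],[3.3,0.15,5.85,0,0.28],[3.3,0.15,5.85,-3,0.28],[3.3,0.15,5.85,-6.8,0.28],[3.3,0.15,5.85,-6.8,0.28]]' ;python3 - <<'E'
from h import *
o=r.get_obs(); M=R.from_quat(o['eef_rot']).as_matrix();print(o['t'],o['ee_pos'],np.degrees(np.arctan2(M[1,1],M[0,1])),M[:,0])
c=cam('wrist');img=r.grab_frame('wrist');np.savez('w5.npz',img=img,**c)
cv2.imwrite('pics/w5.png',img[:,:,::-1])
s=r.grab_frame('scene'); crop(s,280,130,130,100,6,'pics/s5.png')
d=np.load('w4.npz'); print('tail w4 rel', onz(d,(326,318),.217+.0375)[:2]-[.46874,.12605])
E
```

```text
t: 8.32
ee_pos: [0.4692, 0.184, 0.1469]
eef_rot: [0.423, 0.567, -0.427, 0.564]
wrist_force: [-0.2, 0.4, -0.5]
gripper_width: 0.0334
8.325 [0.4691683  0.18404663 0.14690979] 16.16144711298297 [-0.00668765 -0.00195061 -0.99997573]
tail w4 rel [0.00062607 0.00271249]
```

View pics/w5.png

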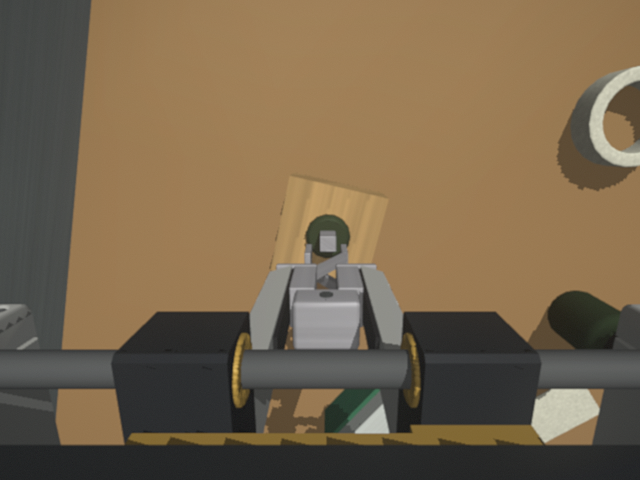

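View pics/s5.png

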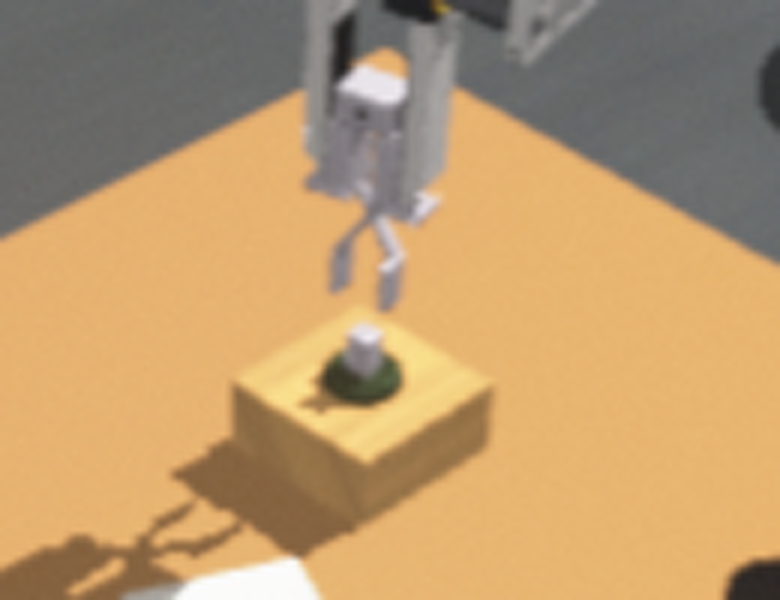

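```bash
python3 - <<'E'
from h import *
d=np.load('w5.npz'); crop(d['img'],265,170,125,100,6,'pics/w5z.png'); crop(d['img'],265,255,125,100,6,'pics/w5t.png')
o=r.get_obs(); print(o['ee_pos'])
E
```

```text
[0.47074585 0.1844923  0.14998184]
```

View pics/w5z.png

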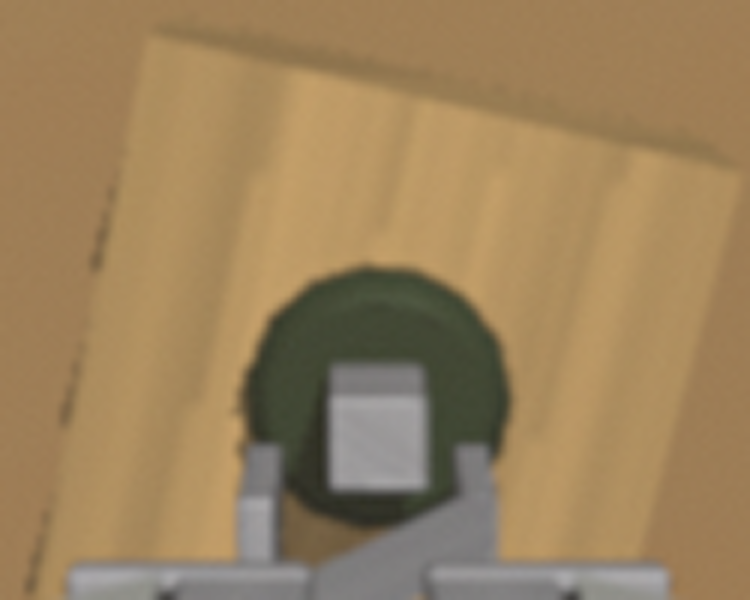

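View pics/w5t.png

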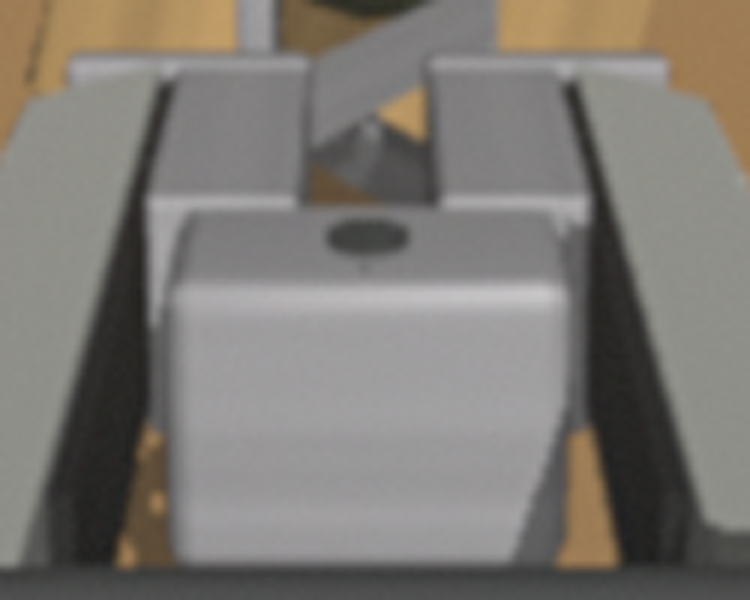

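```bash
python3 - <<'E'
from h import *
o=r.get_obs(); M=R.from_quat(o['eef_rot']).as_matrix();c=cam('wrist')
P=lambda t: proj(c,o['ee_pos']+M@np.array(t)).round(1)
print('tail front edge',P([-.0375,-.014,-.011]),P([-.0375,.014,-.011]),'obs (294.5,302),(359,302)')
print('jaw tip in',P([.0665,-.0103,-.007]),P([.0665,.0103,-.007]),'obs in (311.5,244) , (341,244)')
print('ledge front',P([.0125,-.0265,-.010]),P([.0125,.0265,-.010]),'obs ',265+70/6,170+565/6,265+667/6)
d=np.load('w5.npz')
pts=[(265+x/6-.4,170+y/6-.4) for x,y in [(328,395),(427,397),(430,492),(328,492)]]; rect({k:d[k] for k in d},pts,.062); rect(c,pts,.062)
E
```

```text
tail front edge [289.9 298.5] [359.9 298.5] obs (294.5,302),(359,302)
jaw tip in [310.2 241. ] [340.3 241. ] obs in (311.5,244) , (341,244)
ledge front [275.6 261.6] [374.6 261.6] obs  276.6666666666667 264.1666666666667 376.1666666666667
ctr [0.4703 0.1844] len [0.0121, 0.0121, 0.0126, 0.0124] ang [15.0, -71.7, -163.8, 105.9]
ctr [0.4725 0.1842] len [0.0122, 0.0123, 0.0128, 0.0125] ang [15.0, -71.7, -163.8, 105.9]
```

```bash
python3 - <<'E'
from h import *
o=r.get_obs(); c=cam('wrist'); img=r.grab_frame('wrist'); np.savez('w6.npz',img=img,**c)
o2=r.get_obs(); print(o['ee_pos'],o2['ee_pos'],o2['t'])
crop(img,265,165,125,100,6,'pics/w6z.png');crop(img,280,280,100,60,6,'pics/w6t.png')
M=R.from_quat(o['eef_rot']).as_matrix()
P=lambda t: proj(c,o['ee_pos']+M@np.array(t)).round(1)
print('tail front edge',P([-.0375,-.014,-.011]),P([-.0375,.014,-.011]))
print('jaw tip in',P([.0665,-.0103,-.007]),P([.0665,.0103,-.007]))
print('ledge front',P([.0125,-.0265,-.010]),P([.0125,.0265,-.010]))
E
```

```text
[0.47074585 0.1844923  0.14998184] [0.47101883 0.18456795 0.15043659] 8.475
tail front edge [289.9 298.5] [359.9 298.5]
jaw tip in [310.2 241. ] [340.3 241. ]
ledge front [275.6 261.6] [374.6 261.6]
```

View pics/w6z.png

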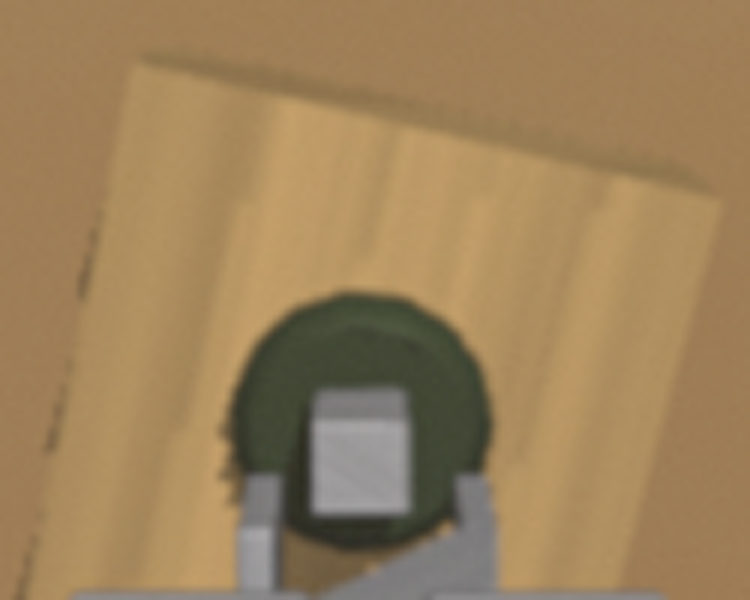

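View pics/w6t.png

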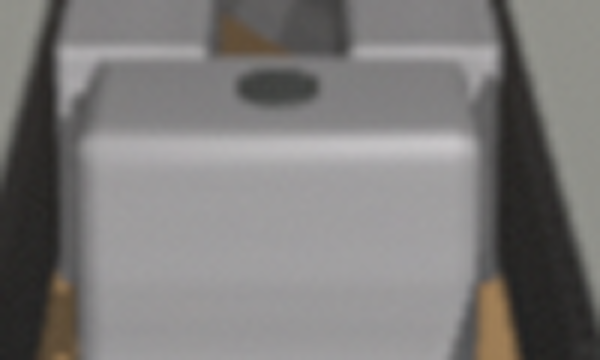

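```bash
python3 - <<'E'
from h import *
d=dict(np.load('w6.npz')); e=np.array([.47074585,.1844923,.14998184]); M=None
o=r.get_obs(); M=R.from_quat(o['eef_rot']).as_matrix()
pts=[(265+x/6-.4,165+y/6-.4) for x,y in [(311,418),(409,418),(411,516),(312,516)]]; p=rect(d,pts,.062)
tang=M.T@(np.r_[p,.062]-e)
tip=M.T@(onz(d,(326.7-.4,244.2-.4),e[2]-.0665)-e)+[0,0,.007]
print(tang*1e3,tip*1e3); s=M@(tang-tip); print('shift cm',s*100)
# height check: tang side face foot (360/6..) 
print('jaw gap px->mm',(341.2-312.2)*.237/d['f']*1000)
E
```

```text
ctr [0.4702 0.1844] len [0.0121, 0.0126, 0.0124, 0.0126] ang [16.2, -72.4, -163.8, 106.4]
[87.98201241 -0.53656525 -0.09608812] [66.50037607  0.63434351  2.00124311]
shift cm [-0.1716419   0.16877799 -2.14810575]
jaw gap px->mm 19.12728117741043
```

```bash
python3 -m creep '[[3.3,-0.17,0.17,0,0],[3.3,-0.17,0.17,-1,0],[3.3,-0.17,0.17,-2,0],[3.3,-0.17,0.17,-2,0]]' ;python3 - <<'E'
from h import *
o=r.get_obs(); c=cam('wrist'); img=r.grab_frame('wrist'); np.savez('w7.npz',img=img,**c)
o2=r.get_obs(); print(o['ee_pos'],o2['ee_pos'],o2['t'])
crop(img,265,205,125,100,6,'pics/w7z.png')
s=r.grab_frame('scene'); crop(s,300,130,80,75,9,'pics/s7.png')
E
```

```text
t: 8.98
ee_pos: [0.4688, 0.1861, 0.1294]
eef_rot: [0.424, 0.566, -0.425, 0.565]
wrist_force: [0.3, -0.0, 0.0]
gripper_width: 0.0335
[0.46880185 0.18609809 0.12935339] [0.46908848 0.18620378 0.12993691] 9.025
```

View pics/w7z.png

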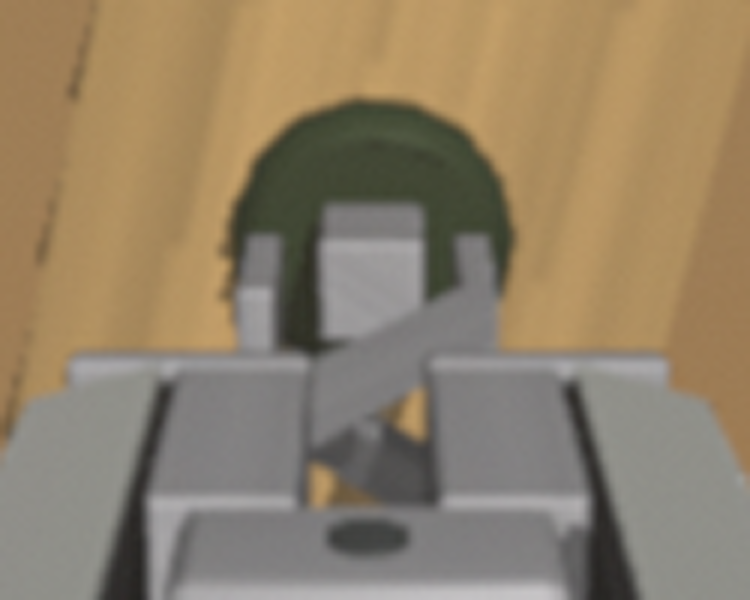

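View pics/s7.png

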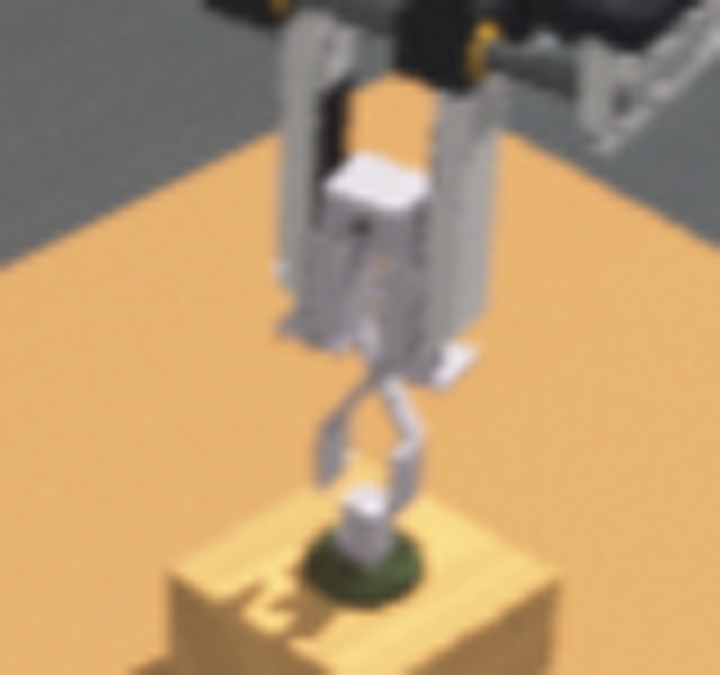

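```bash
python3 -m creep '[[3.3,0,0,-0.7,0],[3.3,0,0,-1.3,0],[3.3,0,0,-1.7,0],[3.3,0,0,-1.7,0],[3.3,0,0,-1.7,0]]' ;python3 -m creep '[[3.3,0,0,0,0],[3.3,0,0,0,0]]'
```

```text
t: 9.7
ee_pos: [0.4694, 0.1863, 0.1135]
eef_rot: [0.424, 0.566, -0.425, 0.565]
wrist_force: [0.1, 0.7, -1.1]
gripper_width: 0.0331
t: 9.95
ee_pos: [0.4694, 0.1863, 0.1136]
eef_rot: [0.425, 0.566, -0.425, 0.565]
wrist_force: [0.1, 0.8, -0.1]
gripper_width: 0.0332
```

```bash
python3 -m creep '[[3.3,0,0,-0.15,0],[3.3,0,0,-0.15,0]]'|grep -E "ee_|for" ;python3 -m creep '[[3.3,0,0,-0.1,0],[3.3,0,0,-0.1,0]]'|grep -E "ee_|for";python3 -m creep '[[3.3,0,0,-0.1,0],[3.3,0,0,-0.1,0]]'|grep -E "ee_|for"
```

```text
ee_pos: [0.4694, 0.1863, 0.112]
wrist_force: [1.0, -0.7, -0.7]
ee_pos: [0.4693, 0.1863, 0.1109]
wrist_force: [-0.8, -0.5, -0.5]
ee_pos: [0.4695, 0.1863, 0.1105]
wrist_force: [-2.0, -0.5, 6.9]
```

```bash
python3 -m creep '[[3.3,0,0,0.05,0],[3.5,0,0,0.05,0],[3.7,0,0,0.05,0],[3.9,0,0,0.05,0],[4,0,0,0.05,0]]' ;python3 -m creep '[[4.05,0,0,0,0],[4.1,0,0,0,0],[4.1,0,0,0,0]]'; python3 -m creep '[[4.15,0,0,0,0],[4.15,0,0,0,0]]';python3 - <<'E'
from h import *
o=r.get_obs(); c=cam('wrist'); img=r.grab_frame('wrist')
crop(img,265,205,125,100,6,'pics/w8z.png')
s=r.grab_frame('scene'); crop(s,300,130,80,75,9,'pics/s8.png')
E
```

```text
t: 11.32
ee_pos: [0.4695, 0.1863, 0.1109]
eef_rot: [0.425, 0.566, -0.425, 0.565]
wrist_force: [0.5, 0.1, -1.0]
gripper_width: 0.0403
t: 11.7
ee_pos: [0.4694, 0.1863, 0.1109]
eef_rot: [0.424, 0.566, -0.425, 0.565]
wrist_force: [-1.4, -0.9, -0.9]
gripper_width: 0.0415
t: 11.95
ee_pos: [0.4694, 0.1863, 0.1108]
eef_rot: [0.424, 0.566, -0.425, 0.565]
wrist_force: [-0.5, 0.7, -1.8]
gripper_width: 0.0414
```

View pics/w8z.png

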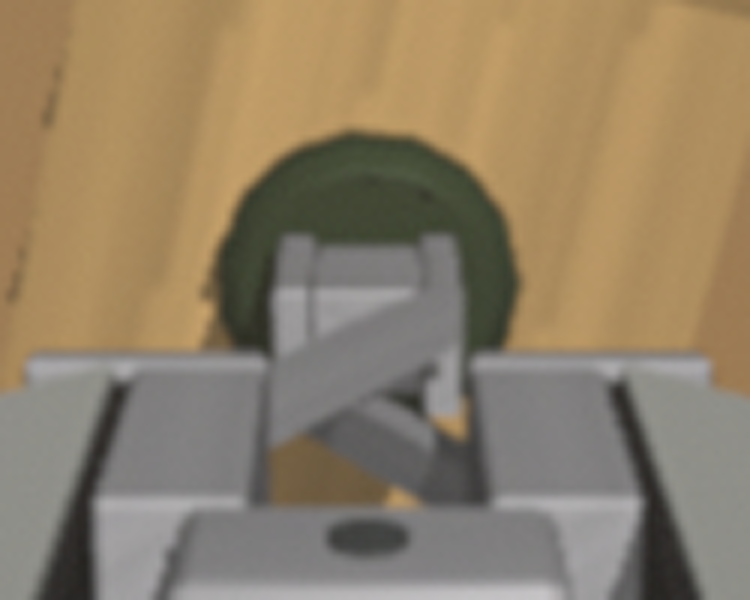

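View pics/s8.png

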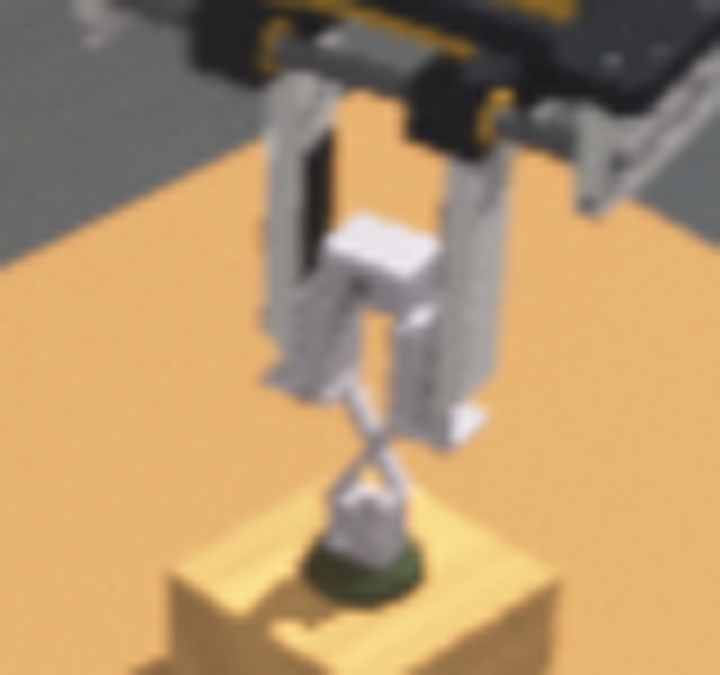

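```bash
python3 -m creep '[[4.18,0,0,0,0],[4.18,0,0,0,0]]'|grep -E "ee_|for|wid"; for i in 1 2 ; do python3 -m creep '[[4.18,0,0,0,0]]'|grep -E "wid";done;  python3 -m creep '[[4.18,0,0,0.3,0],[4.18,0,0,0.7,0],[4.18,0,0,0.7,0]]';python3 - <<'E'
from h import *
img=r.grab_frame('wrist')
crop(img,265,205,125,100,6,'pics/w9z.png')
s=r.grab_frame('scene'); crop(s,300,130,80,75,9,'pics/s9.png')
E
```

```text
ee_pos: [0.4694, 0.1863, 0.1108]
wrist_force: [-0.2, -0.3, -1.8]
gripper_width: 0.0417
gripper_width: 0.0418
gripper_width: 0.0421
t: 12.92
ee_pos: [0.4696, 0.1864, 0.1182]
eef_rot: [0.425, 0.565, -0.424, 0.566]
wrist_force: [0.3, 0.0, -1.9]
gripper_width: 0.0417
```

View pics/w9z.png

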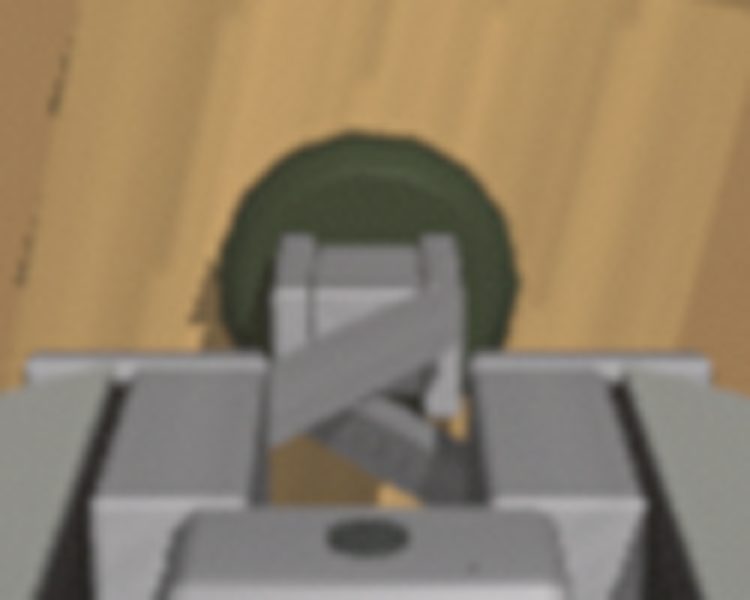

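View pics/s9.png

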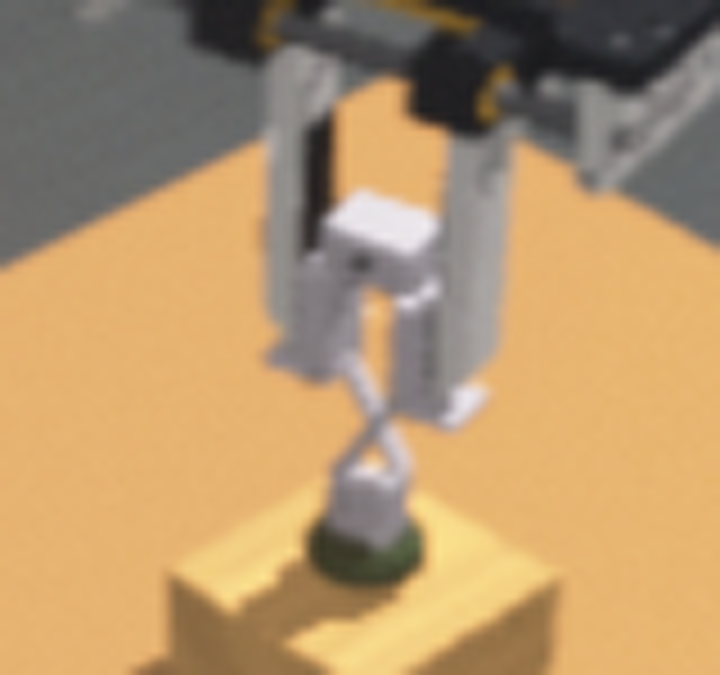

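```bash
python3 -m creep '[[4.18,0,0,1,0],[4.18,0,0,2,0],[4.18,0,0,3.2,0],[4.18,0,0,4.4,0],[4.18,0,0,5.6,0]]'; python3 -m creep '[[4.18,0,0,1.2,0],[4.18,0,0,2.6,0],[4.18,0,0,2.8,0],[4.18,0,0,2.8,0]]';python3 - <<'E'
from h import *
s=r.grab_frame('scene'); crop(s,290,100,100,100,7,'pics/s10.png')
E
```

```text
t: 13.65
ee_pos: [0.4695, 0.1863, 0.1748]
eef_rot: [0.425, 0.565, -0.424, 0.565]
wrist_force: [0.3, 0.4, -1.5]
gripper_width: 0.0417
t: 14.15
ee_pos: [0.4693, 0.1863, 0.2027]
eef_rot: [0.425, 0.566, -0.425, 0.565]
wrist_force: [-0.3, -0.1, -1.6]
gripper_width: 0.0418
```

View pics/s10.png

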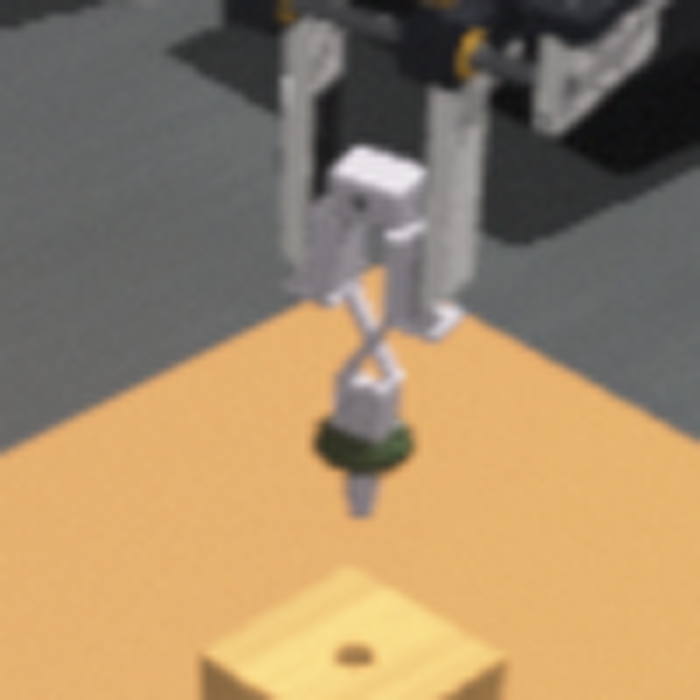

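The cap hangs straight in the tweezers, clear of the block. Next stop is the nest, far enough back that the wrist camera can see the mouth.

```bash
python3 -m creep '[[4.18,1.2,-2.2,0,0],[4.18,3.2,-5.8,0,0],[4.18,5.2,-9.4,0,0],[4.18,7.2,-13,0,0],[4.18,9.2,-16.6,0,0]]'; python3 -m creep '[[4.18,2,-3.5,0,0],[4.18,3,-5.5,0,0],[4.18,3.3,-6,0,0],[4.18,3.3,-6,0,0],[4.18,3.3,-6,0,0]]';python3 - <<'E'
from h import *
o=r.get_obs(); c=cam('wrist'); img=r.grab_frame('wrist'); np.savez('w11.npz',img=img,ee=o['ee_pos'],q=o['eef_rot'],**c)
print(o['ee_pos'],r.get_obs()['ee_pos'])
cv2.imwrite('pics/w11.png',img[:,:,::-1])
E
```

```text
t: 14.82
ee_pos: [0.5616, 0.019, 0.2018]
eef_rot: [0.424, 0.566, -0.425, 0.565]
wrist_force: [-0.8, 1.4, -2.2]
gripper_width: 0.0418
t: 15.45
ee_pos: [0.5943, -0.0399, 0.202]
eef_rot: [0.424, 0.566, -0.424, 0.565]
wrist_force: [1.0, 0.2, -2.1]
gripper_width: 0.0418
[ 0.59433663 -0.03988755  0.20195023] [ 0.59436524 -0.03996744  0.20202213]
```

View pics/w11.png

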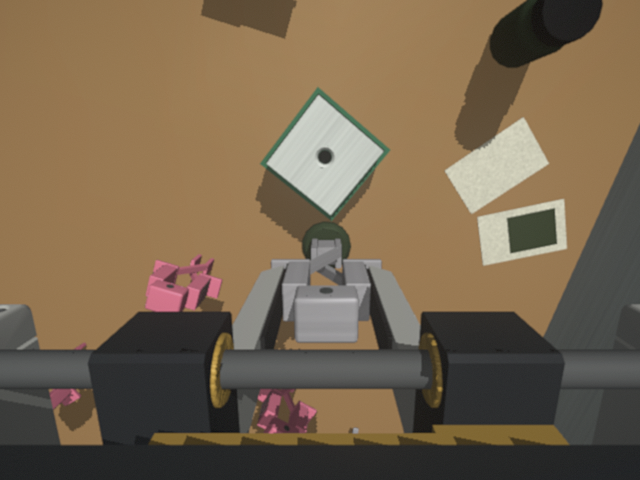

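```bash
python3 - <<'E'
from h import *
d=np.load('w11.npz'); crop(d['img'],285,120,80,70,9,'pics/w11a.png');crop(d['img'],285,210,80,60,9,'pics/w11b.png')
E
```

```text
(no output)
```

View pics/w11a.png

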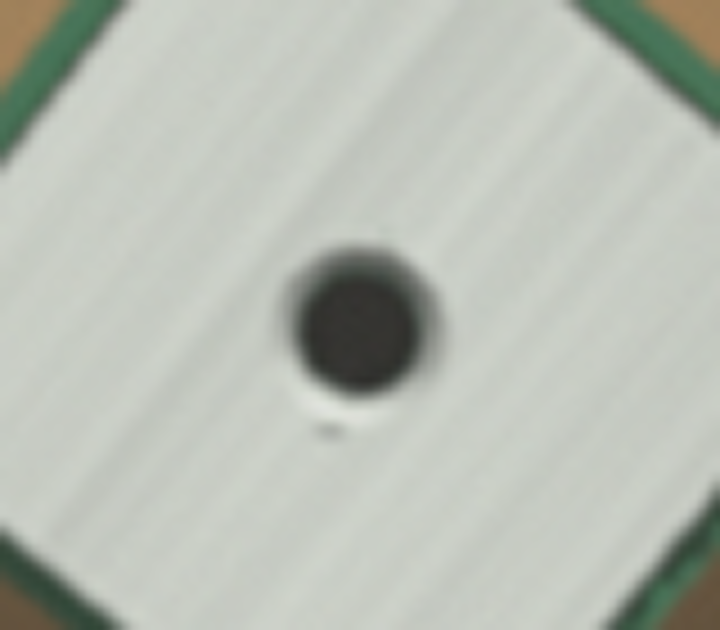

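View pics/w11b.png

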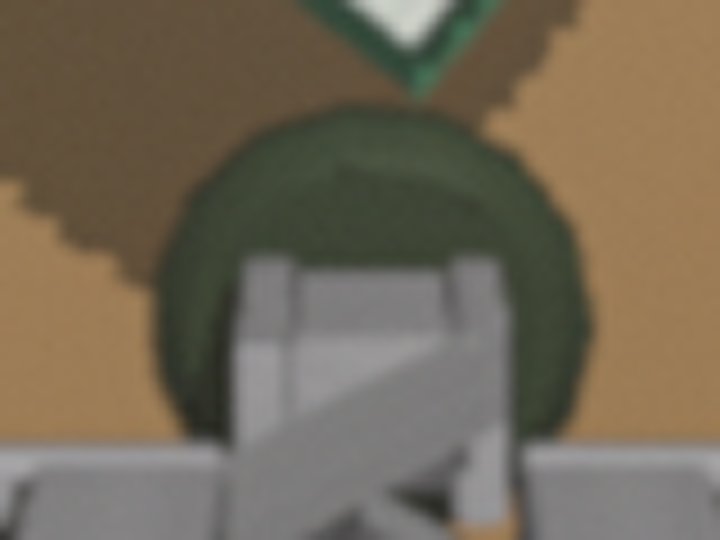

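```bash
python3 - <<'E'
from h import *
d=dict(np.load('w11.npz')); e=d['ee'];M=R.from_quat(d['q']).as_matrix()
m=onz(d,(324.6,157.0),.056); mt=M.T@(m-e)
a=M.T@(onz(d,(326.0,239.3),e[2]-.0665)-e); b=M.T@(onz(d,(326.0,210+103/9-.45),e[2]-.0745)-e)
print('mouth',m,mt*1e3,'tang',a*1e3,'flange',b*1e3)
for cz in (a[2]+.006,b[2]+.018):
    s=mt-np.array([mt[0],a[1],cz]); print('cap z_tool',cz*1e3,'shift cm',M@s*100)
E
```

```text
mouth [0.5765531  0.01814371 0.056     ] [145.98660037  -0.61218574 -60.60437595] tang [66.50414313  0.5134586  -8.17913784] flange [ 74.51060293   0.52418081 -19.25919423]
cap z_tool -2.179137842403006 shift cm [-1.74500217e+00  5.57698036e+00  3.56353466e-03]
cap z_tool -1.2591942264776197 shift cm [-1.77077696e+00  5.66529016e+00  3.61721669e-03]
```

```bash
python3 -m creep '[[4.18,-0.9,2.8,0,0],[4.18,-1.76,5.6,-0.5,0],[4.18,-1.76,5.6,-2,0],[4.18,-1.76,5.6,-3.2,0],[4.18,-1.76,5.6,-3.2,0]]';python3 -m creep '[[4.18,0,0,0,0],[4.18,0,0,0,0]]';python3 - <<'E'
from h import *
o=r.get_obs(); c=cam('wrist'); img=r.grab_frame('wrist'); np.savez('w12.npz',img=img,ee=o['ee_pos'],q=o['eef_rot'],**c)
print(o['ee_pos'])
crop(img,260,170,130,100,6,'pics/w12.png')
s=r.grab_frame('scene'); crop(s,270,160,100,100,7,'pics/s12.png')
E
```

```text
t: 16.12
ee_pos: [0.5766, 0.0154, 0.1692]
eef_rot: [0.424, 0.566, -0.425, 0.565]
wrist_force: [-1.0, -0.2, 1.0]
gripper_width: 0.0418
t: 16.38
ee_pos: [0.5768, 0.015, 0.1694]
eef_rot: [0.424, 0.566, -0.425, 0.565]
wrist_force: [-0.0, -1.3, 0.6]
gripper_width: 0.0416
[0.57683607 0.01504352 0.16938296]
```

View pics/w12.png

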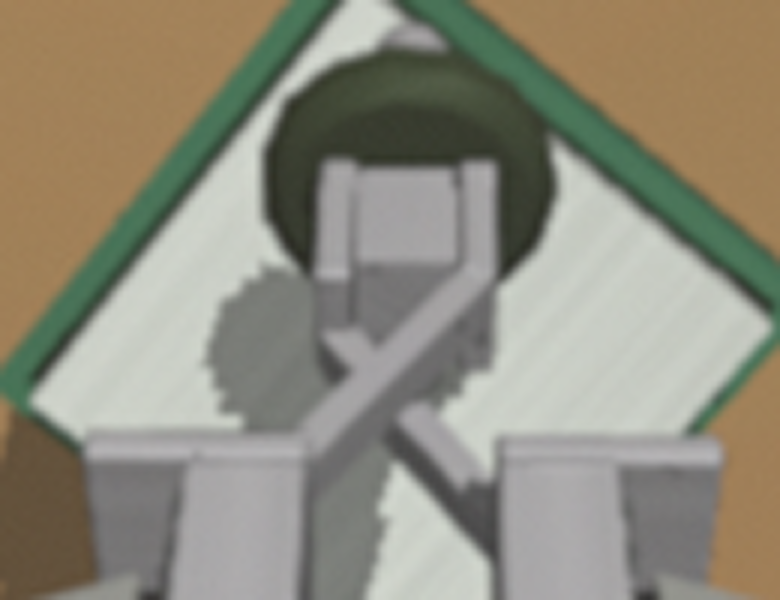

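View pics/s12.png

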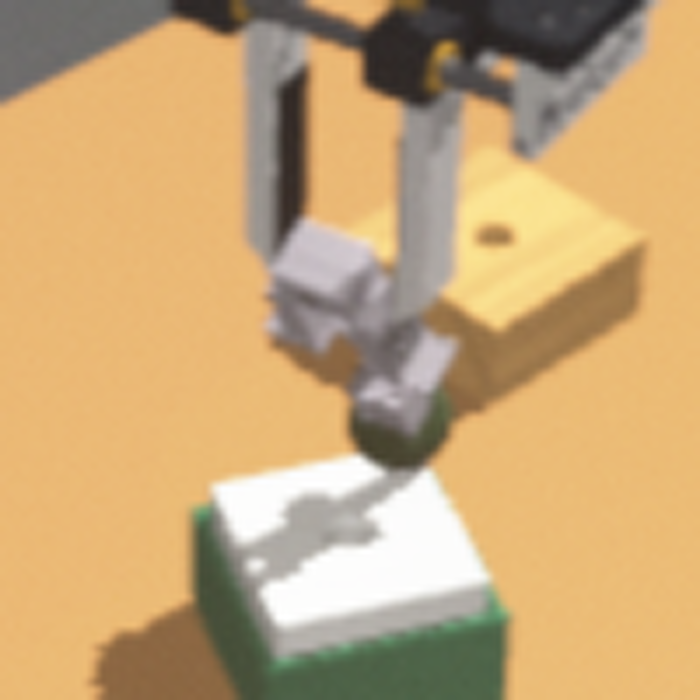

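The tweezers have pivoted about the pad axis during the fast shift, so the cap now leans forward, toward tool −z. I'll measure the tilt before doing anything else.

```bash
python3 - <<'E'
from h import *
d=dict(np.load('w12.npz')); e=d['ee'];M=R.from_quat(d['q']).as_matrix(); S=cam('scene')
for n,a,b in [('flange',(260+410/6,170+175/6),(270+400/7,160+432/7)),('studtip',(260+415/6,170+38/6),(270+398/7,160+468/7))]:
    p,err=tri(d,a,S,b); print(n,p.round(4),'err',round(err,4),'tool mm',(M.T@(p-e)*1e3).round(1))
cv2.imwrite('pics/w12f.png',d['img'][:,:,::-1])
o=r.get_obs();print(o['wrist_force'],o['moment'])
E
```

```text
flange [0.57   0.0468 0.079 ] err 0.0005 tool mm [ 90.4   2.4 -32.3]
studtip [0.5638 0.0579 0.0528] err 0.0077 tool mm [116.6  -0.3 -44.7]
[-1.04883933  0.19327048  0.78996428] [-0.06322714 -0.07390941  0.0116402 ]
```

View pics/w12f.png

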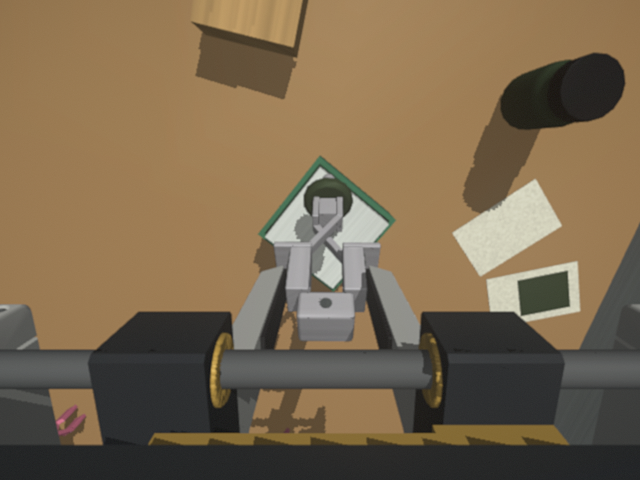

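```bash
python3 - <<'E'
from h import *
o=r.get_obs(); print(o['t'],o['ee_pos'])
t=r.grab_frame('top'); s=r.grab_frame('scene'); w=r.grab_frame('wrist')
np.savez('n13.npz',t=t,s=s,w=w); crop(t,270,180,100,80,8,'pics/t13.png'); crop(s,285,180,70,60,11,'pics/s13.png'); crop(w,280,150,95,85,8,'pics/w13.png')
E
```

```text
16.475 [0.57677722 0.01520141 0.16935114]
```

View pics/t13.png

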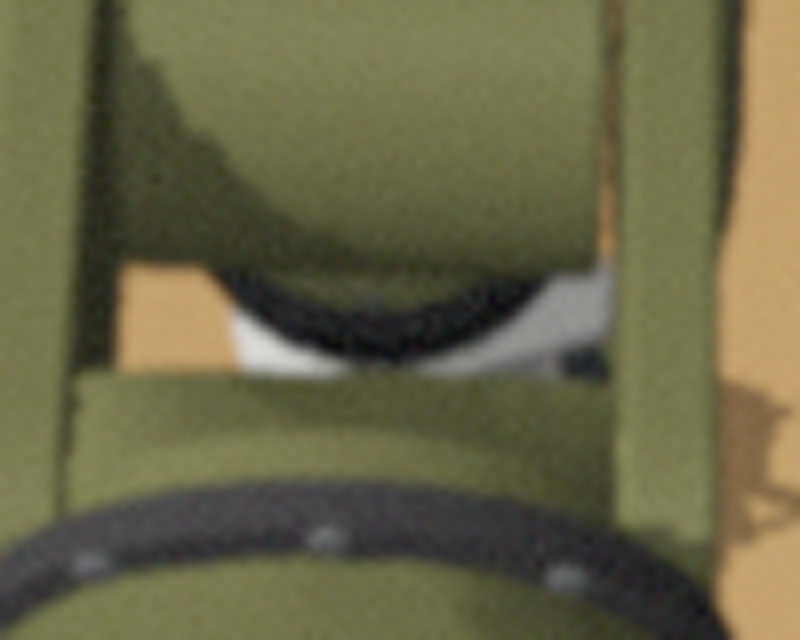

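View pics/s13.png

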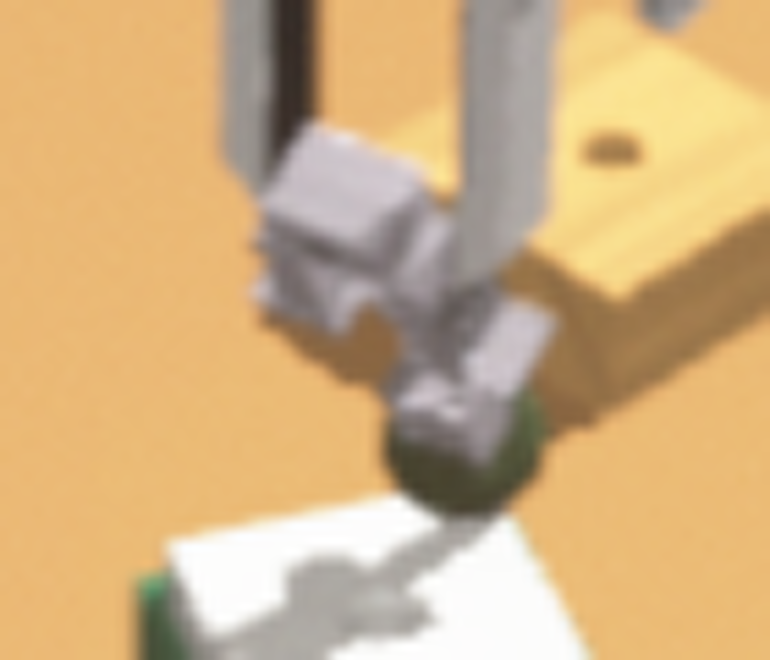

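View pics/w13.png

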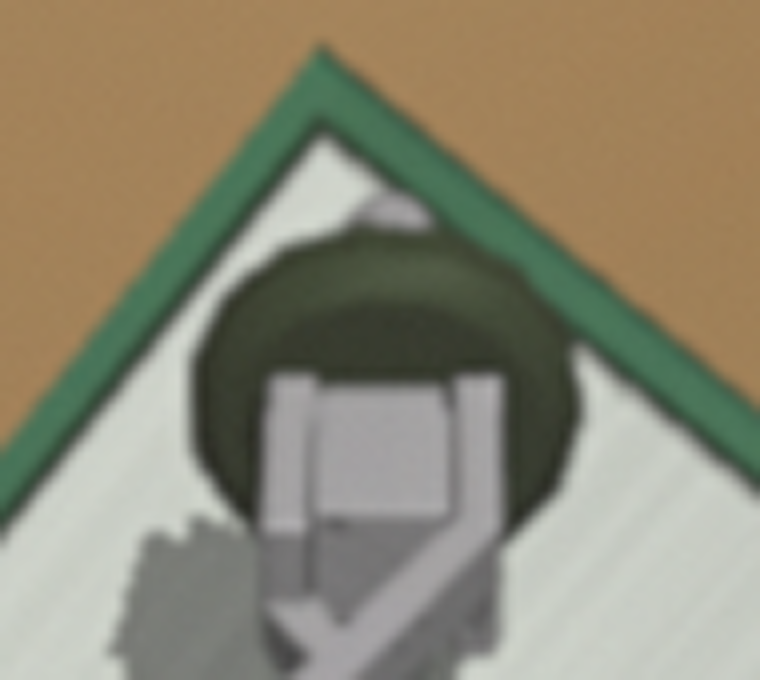

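```bash
python3 - <<'E'
from h import *
S=cam('scene'); d=cam('wrist'); o=r.get_obs(); e=o['ee_pos'];M=R.from_quat(o['eef_rot']).as_matrix()
def go(n,a,b):
    p,err=tri(d,a,S,b); t=M.T@(p-e)*1e3; print(n,p.round(4),'err',round(err,4),'tool mm',t.round(1)); return t
a=go('tail top c',(327,325),(285+345/11,180+185/11))
b=go('flange top c (tang foot)',(280+385/8,150+380/8),(285+440/11,180+455/11))
f=go('tailhole edge L',(300,310),(285+265/11,180+200/11))
f=go('tailhole edge R',(354,310),(285+372/11,180+250/11))
print('tip on plate',onz(d,(329.4,175.2),.056), onz(d,(329.4,175.2),.07),M.T@(onz(d,(329.4,175.2),.056)-e)*1e3)
v=b-a; print(np.linalg.norm(v),'tilt',np.degrees(np.arctan2(-v[2],v[0])))
E
```

```text
tail top c [0.5818 0.0015 0.1805] err 0.0001 tool mm [-11.2   1.   14.6]
flange top c (tang foot) [0.5674 0.0462 0.0783] err 0.0051 tool mm [ 91.   -0.2 -32.2]
tailhole edge L [ 0.5659 -0.0021  0.1684] err 0.0048 tool mm [  1.  -15.3  13.7]
tailhole edge R [0.5921 0.0047 0.168 ] err 0.0074 tool mm [ 1.2 11.8 14.5]
tip on plate [0.56621529 0.06203384 0.056     ] [0.56580076 0.06306927 0.07      ] [113.31663968   3.2104514  -47.72135309]
112.40901069084609 tilt 24.618028313615817
```

My reading: the tweezers slid about 26 mm down in the fingers and lean about 25°, with the stud tip resting on the nest plate near its edge. A slow horizontal move toward the tip should stand them up about the tip, and the fingers will slide back down the pads as it goes.

```bash
python3 -m creep '[[4.18,-0.1,0.35,0,0],[4.18,-0.2,0.7,0,0],[4.18,-0.3,1.05,0,0],[4.18,-0.4,1.4,0,0]]';python3 - <<'E'
from h import *
s=r.grab_frame('scene'); w=r.grab_frame('wrist')
crop(s,285,150,90,80,8,'pics/s14.png'); crop(w,240,150,170,200,4,'/tmp/a.png'); cv2.imwrite('pics/sw14.png',np.hstack([cv2.resize(cv2.imread('pics/s14.png'),(450,400)),cv2.resize(cv2.imread('/tmp/a.png'),(340,400))]))
E
```

```text
t: 17.12
ee_pos: [0.5727, 0.0296, 0.1694]
eef_rot: [0.424, 0.566, -0.425, 0.565]
wrist_force: [-0.9, -1.3, 3.2]
gripper_width: 0.042
```

View pics/sw14.png

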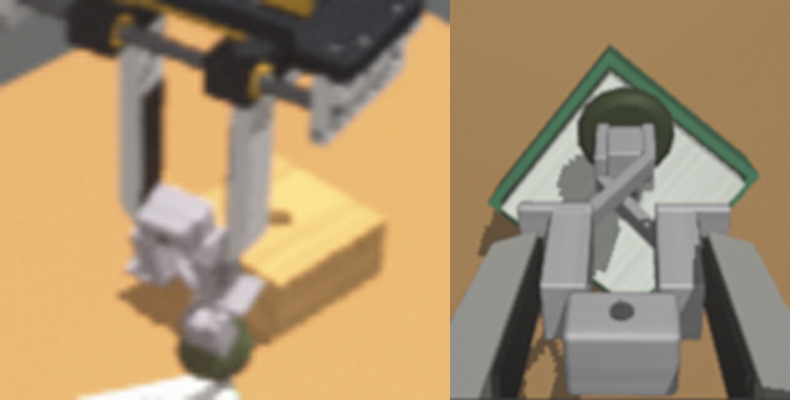

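```bash
python3 -m creep '[[4.18,-0.1,0.35,0,0],[4.18,-0.2,0.7,0,0],[4.18,-0.3,1.05,0,0],[4.18,-0.4,1.4,0,0]]';python3 - <<'E'
from h import *
s=r.grab_frame('scene'); w=r.grab_frame('wrist')
crop(s,285,150,90,80,8,'pics/s15.png'); crop(w,240,150,170,200,4,'/tmp/a.png'); cv2.imwrite('pics/w15.png',cv2.resize(cv2.imread('/tmp/a.png'),(510,600)))
E
```

```text
t: 17.73
ee_pos: [0.5686, 0.044, 0.1695]
eef_rot: [0.424, 0.566, -0.425, 0.565]
wrist_force: [-0.0, -0.8, 3.6]
gripper_width: 0.0418
```

View pics/s15.png

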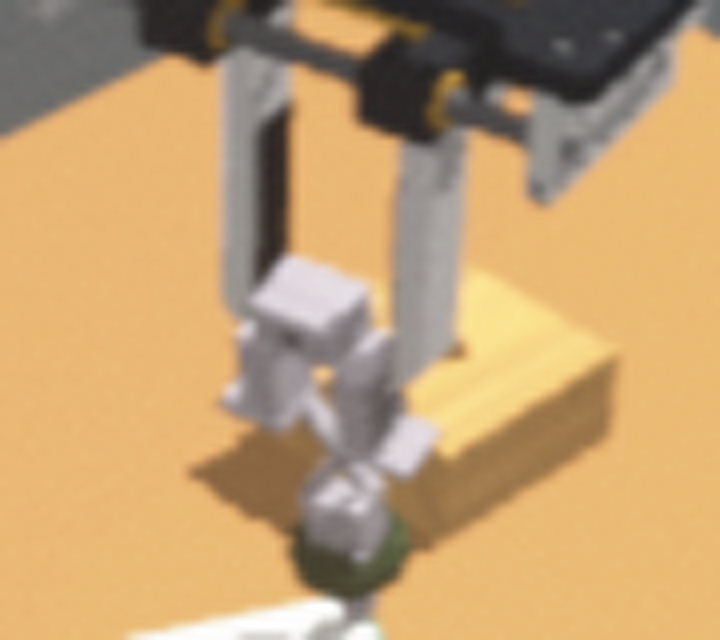

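View pics/w15.png

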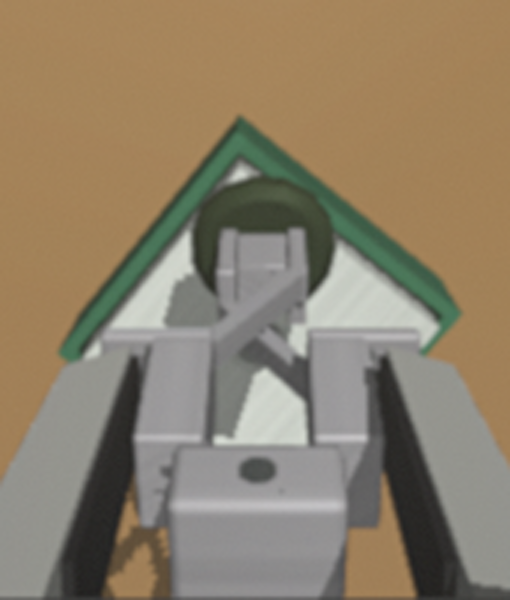

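```bash
python3 -m creep '[[4.18,-0.1,0.35,0,0],[4.18,-0.2,0.7,0,0],[4.18,-0.3,1.05,0,0],[4.18,-0.4,1.4,0,0]]';python3 - <<'E'
from h import *
s=r.grab_frame('scene'); w=r.grab_frame('wrist')
crop(s,285,150,90,80,8,'pics/s16.png'); crop(w,240,150,170,200,4,'/tmp/a.png'); cv2.imwrite('pics/w16.png',cv2.resize(cv2.imread('/tmp/a.png'),(510,600)))
E
```

```text
t: 18.32
ee_pos: [0.5645, 0.0584, 0.1694]
eef_rot: [0.424, 0.566, -0.425, 0.565]
wrist_force: [0.1, -0.3, 3.1]
gripper_width: 0.042
```

View pics/s16.png

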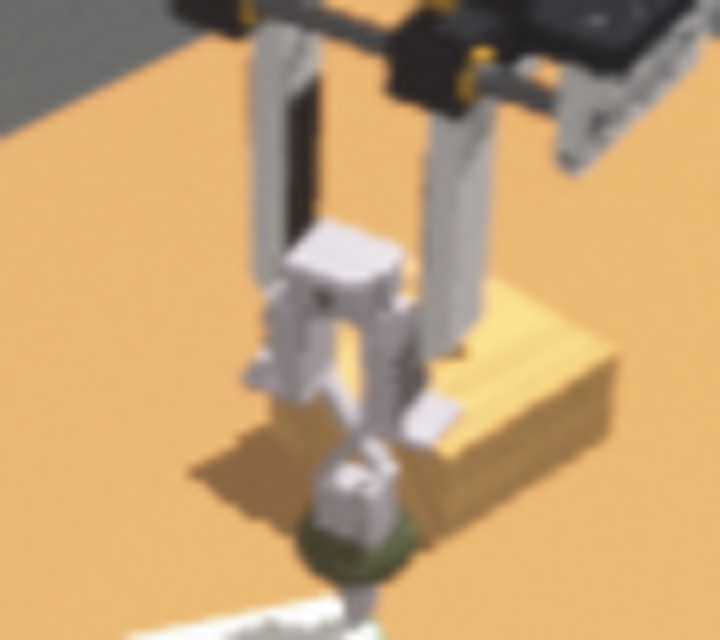

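View pics/w16.png

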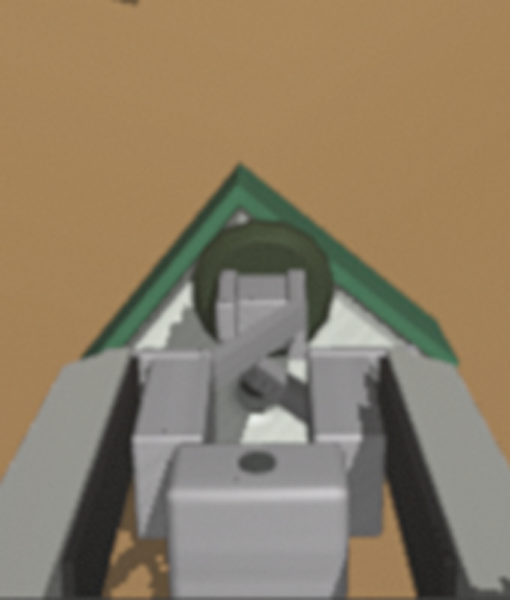

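```bash
cat > tilt.py <<'E'
from h import *
from scipy.optimize import least_squares
# tweezers state in tool frame from wrist rows: jaw tip front bottom edge, ledge front top edge, tail front top edge, tail width px
def fit(rt,rl,ra,wa):
    o=r.get_obs(); c=cam('wrist'); e=o['ee_pos'];M=R.from_quat(o['eef_rot']).as_matrix()
    def pt(th,s,zo,h,f,y=0):   # h height on tweezers, f forward (tool -z)
        # axis: tips at distance; reference: point h=66.5mm sits on tool x=0 when s=0
        x=(.0665+s) ; # tip tool x when upright
        a=np.array([np.cos(th),0,-np.sin(th)]); b=np.array([-np.sin(th),0,-np.cos(th)])
        piv=np.array([-.004,0,zo]); hp=.0705+s  # pivot at tool x=-4mm
        return piv+a*(hp-h)+b*f+np.array([0,y,0])
    P=lambda p: proj(c,e+M@p)
    def res(v):
        th,s,zo=v
        t1=P(pt(th,s,zo,.104,.011,-.0133));t2=P(pt(th,s,zo,.104,.011,.0133))
        return [P(pt(th,s,zo,0,.007))[1]-rt,P(pt(th,s,zo,.054,.010))[1]-rl,t1[1]-ra,(t2-t1)[0]-wa]
    q=least_squares(res,[0,0,0],x_scale=[.1,.01,.01]); print('tilt deg',np.degrees(q.x[0]).round(1),'slip mm',(q.x[1]*1e3).round(1),'zo mm',(q.x[2]*1e3).round(1),'res px',np.round(q.fun,1))
    th,s,zo=q.x; tip=pt(th,s,zo,-.036,0); print('stud tip tool mm',(tip*1e3).round(1),'world',(e+M@tip).round(4))
E
python3 - <<'E'
from tilt import *
fit(240.7,267,313,58)
fit(244.2,263.7,302.5,66)
E
```

```text
tilt deg 5.9 slip mm 18.7 zo mm 13.3 res px [-0.5  0.9 -0.4  0.1]
stud tip tool mm [120.6   0.    0.3] world [0.5643 0.0582 0.0489]
tilt deg -0.1 slip mm 0.5 zo mm 1.9 res px [-0.6  1.  -0.4  0.1]
stud tip tool mm [103.    0.    2.1] world [0.5649 0.0565 0.0665]
```

```bash
python3 -m creep '[[4.18,-0.05,0.15,-0.2,0],[4.18,-0.1,0.3,-0.4,0],[4.18,-0.14,0.45,-0.6,0],[4.18,-0.17,0.6,-0.8,0]]';python3 - <<'E'
from h import *
s=r.grab_frame('scene'); w=r.grab_frame('wrist')
crop(s,285,150,90,80,8,'pics/s17.png'); crop(w,240,150,170,200,4,'/tmp/a.png'); cv2.imwrite('pics/w17.png',cv2.resize(cv2.imread('/tmp/a.png'),(510,600)))
E
```

```text
t: 18.92
ee_pos: [0.5628, 0.0646, 0.1614]
eef_rot: [0.424, 0.566, -0.424, 0.565]
wrist_force: [0.7, 0.9, 3.1]
gripper_width: 0.042
```

View pics/s17.png

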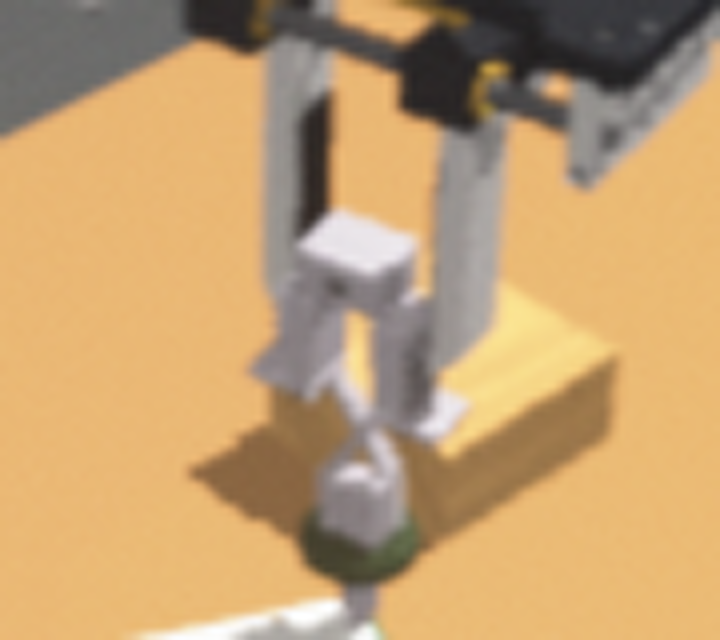

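View pics/w17.png

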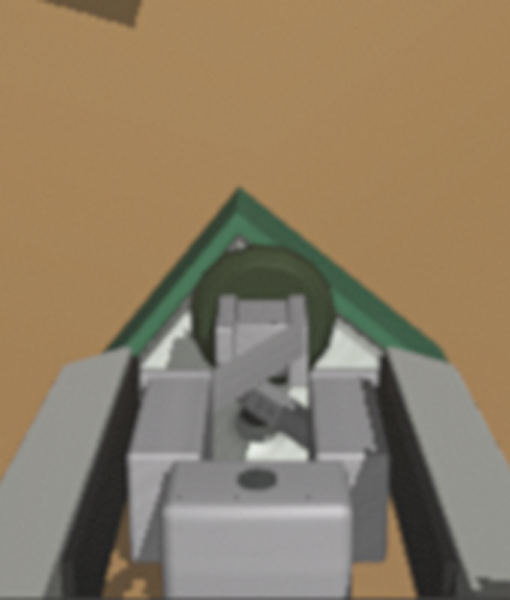

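```bash
python3 - <<'E'
from tilt import *
fit(249,274,318.3,61.7)
E
```

```text
tilt deg 2.7 slip mm 8.7 zo mm 11.6 res px [-0.3  0.6 -0.2  0.1]
stud tip tool mm [111.    0.    6.2] world [0.5642 0.0588 0.0502]
```

```bash
python3 -m creep '[[4.18,-0.03,0.1,-0.2,0],[4.18,-0.06,0.2,-0.4,0],[4.18,-0.09,0.3,-0.6,0],[4.18,-0.12,0.4,-0.8,0]]';python3 - <<'E'
from h import *
s=r.grab_frame('scene'); w=r.grab_frame('wrist')
crop(s,285,150,90,80,8,'pics/s18.png'); crop(w,240,150,170,200,4,'/tmp/a.png'); cv2.imwrite('pics/w18.png',cv2.resize(cv2.imread('/tmp/a.png'),(510,600)))
E
```

```text
t: 19.52
ee_pos: [0.5617, 0.0688, 0.1533]
eef_rot: [0.424, 0.566, -0.424, 0.565]
wrist_force: [1.3, -0.2, 5.7]
gripper_width: 0.0419
```

View pics/s18.png

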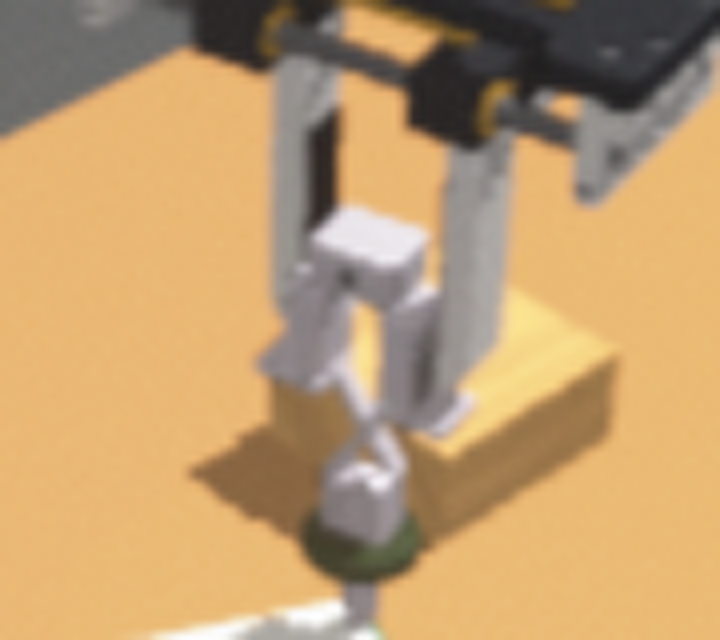

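View pics/w18.png

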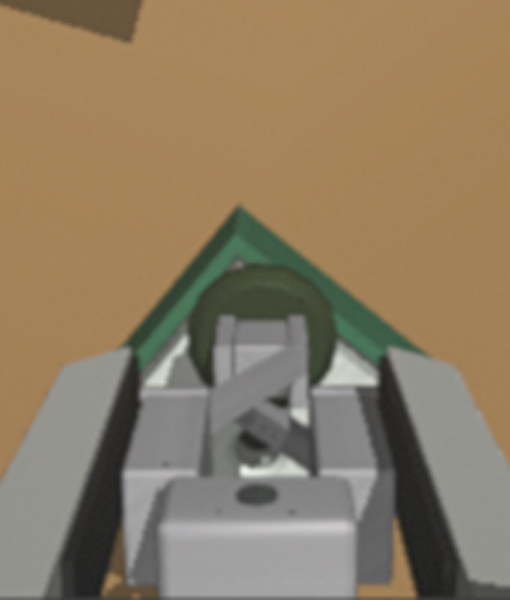

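```bash
python3 - <<'E'
from tilt import *
fit(256,280,323.3,65.7)
E
```

```text
tilt deg 0.0 slip mm -0.8 zo mm 10.4 res px [-0.2  0.3 -0.1  0. ]
stud tip tool mm [101.7   0.   10.3] world [0.5643 0.059  0.0515]
```

```bash
python3 -m creep '[[4.18,0,0,0.2,0],[4.18,0,0,0.5,0],[4.18,0,0,0.8,0],[4.18,0,0,1.1,0],[4.18,0,0,1.4,0]]';python3 - <<'E'
from h import *
s=r.grab_frame('scene'); w=r.grab_frame('wrist')
crop(s,285,150,90,80,8,'pics/s19.png'); crop(w,240,150,170,200,4,'/tmp/a.png'); cv2.imwrite('pics/w19.png',cv2.resize(cv2.imread('/tmp/a.png'),(510,600)))
E
```

```text
t: 20.25
ee_pos: [0.5615, 0.0688, 0.1672]
eef_rot: [0.424, 0.567, -0.425, 0.565]
wrist_force: [-0.5, -0.1, -2.2]
gripper_width: 0.0422
```

View pics/s19.png

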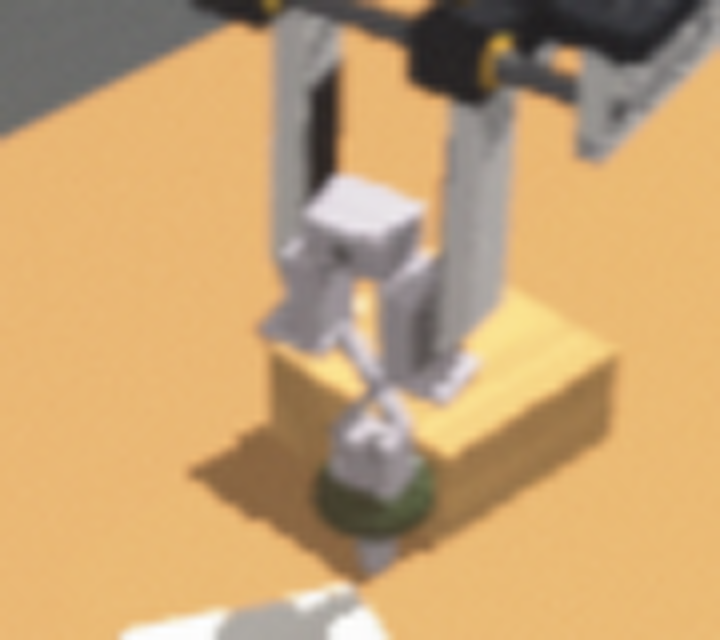

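View pics/w19.png

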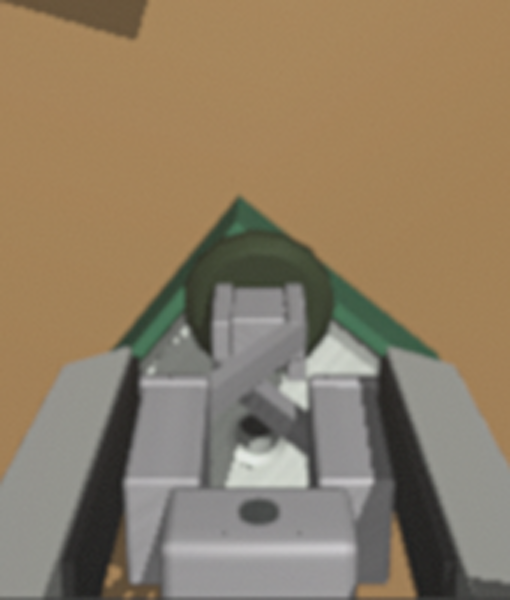

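```bash
python3 - <<'E'
from tilt import *
fit(245.3,276.7,332.7,63.3)
o=r.get_obs();M=R.from_quat(o['eef_rot']).as_matrix();print(M[:,2])
E
```

```text
tilt deg 7.3 slip mm 4.1 zo mm 12.8 res px [-0.6  1.1 -0.4  0.2]
stud tip tool mm [105.7   0.   -1.3] world [0.5611 0.0701 0.0618]
[ 2.80763474e-01 -9.59776655e-01 -8.02204297e-04]
```

```bash
python3 -m creep '[[4.18,0.03,-0.1,0.2,0],[4.18,0.1,-0.35,0.4,0],[4.18,0.2,-0.7,0.5,0],[4.18,0.3,-1.05,0.5,0],[4.18,0.4,-1.4,0.5,0]]';python3 - <<'E'
from h import *
s=r.grab_frame('scene'); w=r.grab_frame('wrist')
crop(s,285,150,90,80,8,'pics/s20.png'); crop(w,240,150,170,200,4,'/tmp/a.png'); cv2.imwrite('pics/w20.png',cv2.resize(cv2.imread('/tmp/a.png'),(510,600)))
E
```

```text
t: 20.98
ee_pos: [0.5657, 0.0545, 0.1724]
eef_rot: [0.424, 0.566, -0.424, 0.565]
wrist_force: [0.6, 0.6, -1.0]
gripper_width: 0.042
```

View pics/w20.png

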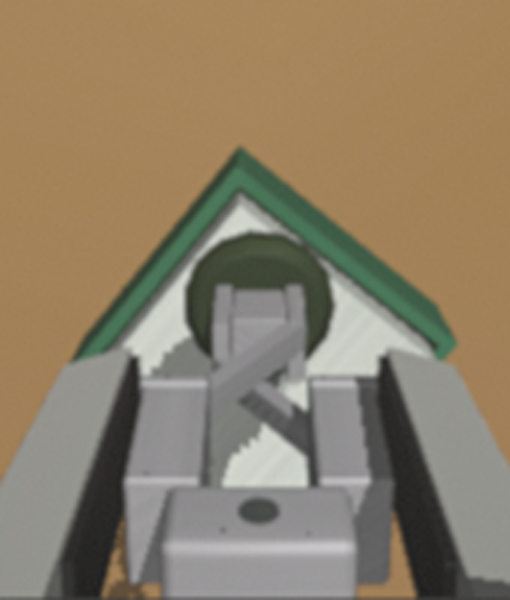

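```bash
python3 -m creep '[[4.18,0.1,-0.35,0,0],[4.18,0.2,-0.7,0,0],[4.18,0.3,-1.05,0,0],[4.18,0.4,-1.4,0,0],[4.18,0.5,-1.75,0,0]]'; python3 -m creep '[[4.18,0.15,-0.4,0,0],[4.18,0.3,-0.8,0,0],[4.18,0.4,-1.2,0,0],[4.18,0.5,-1.6,0,0],[4.18,0.6,-2,0,0]]'; python3 - <<'E'
from h import *
s=r.grab_frame('scene'); w=r.grab_frame('wrist')
crop(s,275,150,100,90,7,'pics/s21.png'); crop(w,240,150,170,200,4,'/tmp/a.png'); cv2.imwrite('pics/w21.png',cv2.resize(cv2.imread('/tmp/a.png'),(510,600)))
E
```

```text
t: 21.7
ee_pos: [0.5708, 0.0367, 0.1724]
eef_rot: [0.424, 0.566, -0.424, 0.565]
wrist_force: [-0.3, -0.1, -1.8]
gripper_width: 0.0421
t: 22.32
ee_pos: [0.5769, 0.0164, 0.1724]
eef_rot: [0.424, 0.566, -0.424, 0.565]
wrist_force: [0.1, -0.2, -2.6]
gripper_width: 0.0421
```

View pics/w21.png

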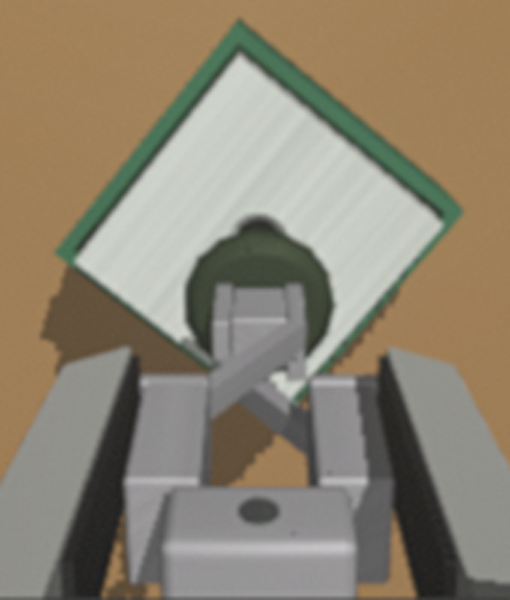

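View pics/s21.png

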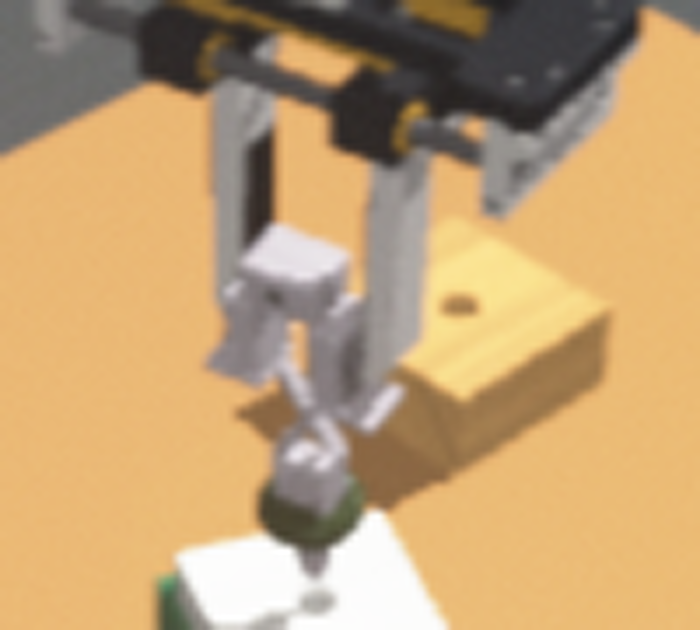

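```bash
python3 - <<'E'
from tilt import *
S=cam('scene'); h=onz(S,(275+318/7,150+600/7),.056); print(h)
for dz in(.006,.009,.012): 
    for dx,dy in((0,0),(-.0028,.0096)): print(dz,dx,((proj(S,h+[dx,dy,dz])-[275,150])*7).round(1))
fit(245.3,276.7,332.7,63.3)
c=cam('wrist'); print('hole far edge at', onz(c,(240+260/3,150+214/3),.056))
E
```

```text
[0.57744883 0.02014699 0.056     ]
0.006 0 [318.3 586.3]
0.006 -0.0028 [334.4 569.7]
0.009 0 [318.5 579.4]
0.009 -0.0028 [334.6 562.8]
0.012 0 [318.6 572.5]
0.012 -0.0028 [334.7 555.9]
tilt deg 7.3 slip mm 4.1 zo mm 12.8 res px [-0.6  1.1 -0.4  0.2]
stud tip tool mm [105.7   0.   -1.3] world [0.5764 0.0175 0.0667]
hole far edge at [0.57485888 0.02641472 0.056     ]
```

```bash
python3 -m creep '[[4.18,0.05,0.05,-0.3,0],[4.18,0.05,0.05,-0.6,0],[4.18,0.05,0.05,-0.9,0],[4.18,0.05,0.05,-1.2,0],[4.18,0.05,0.05,-1.5,0]]';  python3 - <<'E'
from h import *
s=r.grab_frame('scene'); w=r.grab_frame('wrist')
crop(s,275,150,100,90,7,'pics/s22.png'); crop(w,240,150,170,200,4,'/tmp/a.png'); cv2.imwrite('pics/w22.png',cv2.resize(cv2.imread('/tmp/a.png'),(510,600)))
E
```

```text
t: 23.05
ee_pos: [0.5774, 0.0168, 0.1571]
eef_rot: [0.424, 0.566, -0.425, 0.565]
wrist_force: [0.0, -0.1, -1.8]
gripper_width: 0.0414
```

View pics/w22.png

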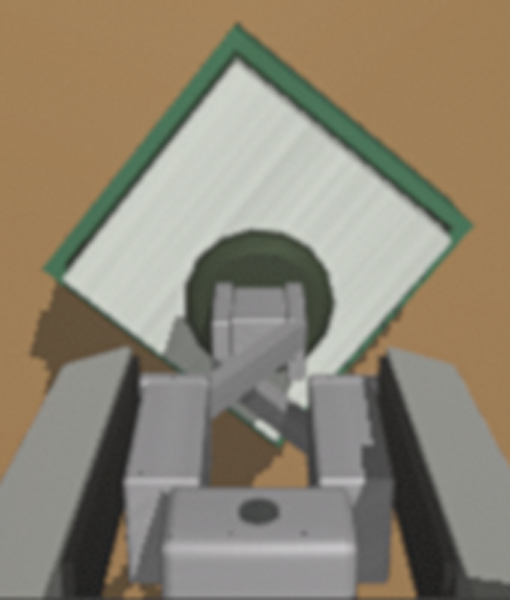

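View pics/s22.png

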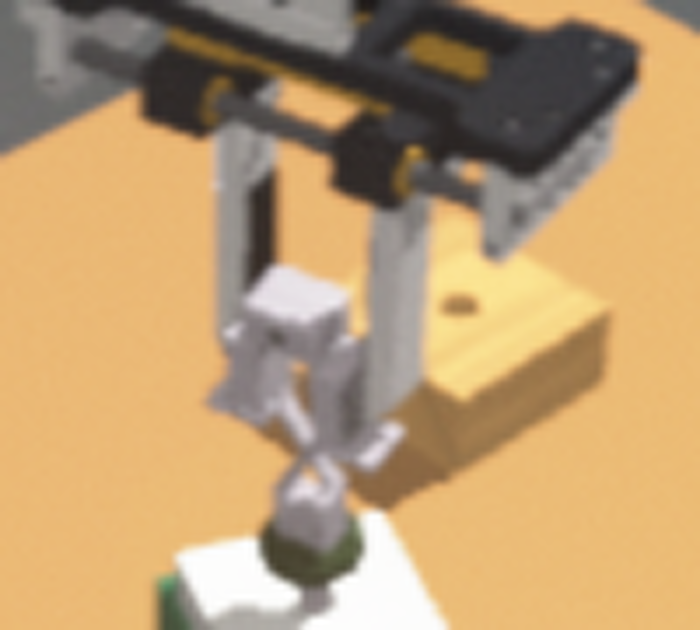

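The tip is in the mouth with no contact force. Next I move the gripper forward over the hole to stand the tweezers up, lowering gently at the same time.

```bash
python3 -m creep '[[4.18,-0.08,0.27,-0.2,0],[4.18,-0.16,0.54,-0.4,0],[4.18,-0.24,0.8,-0.6,0],[4.18,-0.32,1.07,-0.7,0],[4.18,-0.39,1.34,-0.7,0]]';  python3 - <<'E'
from h import *
s=r.grab_frame('scene'); w=r.grab_frame('wrist')
crop(s,275,150,100,90,7,'pics/s23.png'); crop(w,240,150,170,200,4,'/tmp/a.png'); cv2.imwrite('pics/w23.png',cv2.resize(cv2.imread('/tmp/a.png'),(510,600)))
E
```

```text
t: 23.78
ee_pos: [0.5733, 0.0303, 0.1499]
eef_rot: [0.424, 0.566, -0.425, 0.565]
wrist_force: [-0.6, 0.6, -1.8]
gripper_width: 0.0417
```

View pics/w23.png

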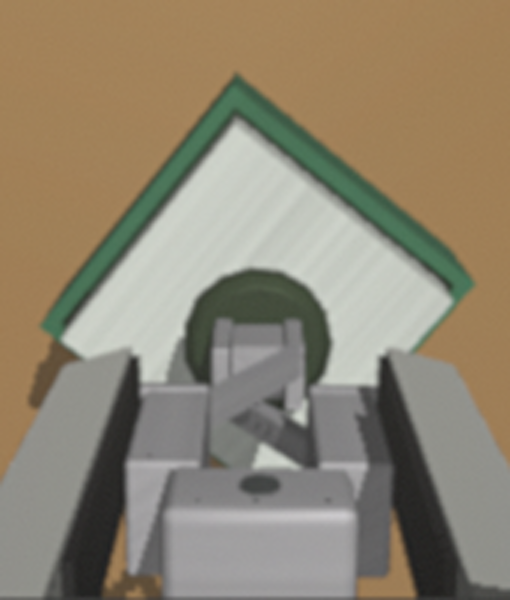

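View pics/s23.png

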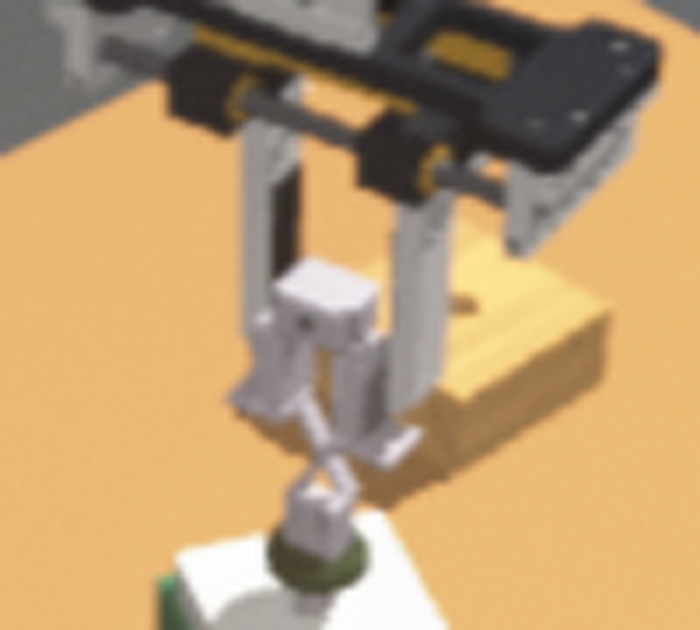

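```bash
python3 - <<'E'
from tilt import *
fit(256.7,281,320,63)
E
```

```text
tilt deg -0.5 slip mm 5.3 zo mm 12.6 res px [ 0.4 -0.7  0.3 -0.1]
stud tip tool mm [107.8   0.   13.5] world [0.5768 0.0175 0.0422]
```

```bash
python3 -m creep '[[4.18,0,0,-0.2,0],[4.18,0,0,-0.4,0],[4.18,0,0,-0.5,0]]';  python3 -m creep '[[4.18,0,0,-0.2,0],[4.18,0,0,-0.4,0],[4.18,0,0,-0.4,0]]'; python3 - <<'E'
from h import *
s=r.grab_frame('scene'); w=r.grab_frame('wrist')
crop(s,275,150,100,90,7,'pics/s24.png'); crop(w,240,150,170,200,4,'/tmp/a.png'); cv2.imwrite('pics/w24.png',cv2.resize(cv2.imread('/tmp/a.png'),(510,600)))
E
```

```text
t: 24.25
ee_pos: [0.5734, 0.0304, 0.1452]
eef_rot: [0.424, 0.566, -0.425, 0.565]
wrist_force: [0.1, -0.0, 2.2]
gripper_width: 0.0422
t: 24.62
ee_pos: [0.5735, 0.0304, 0.1413]
eef_rot: [0.424, 0.566, -0.424, 0.565]
wrist_force: [-0.6, -0.7, 4.1]
gripper_width: 0.0416
```

View pics/w24.png

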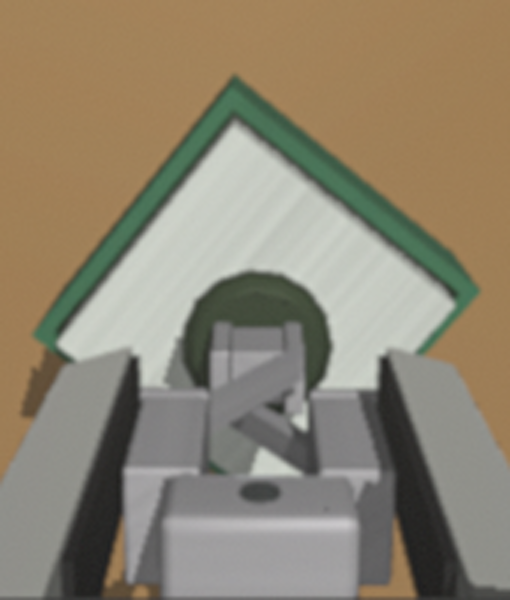

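View pics/s24.png

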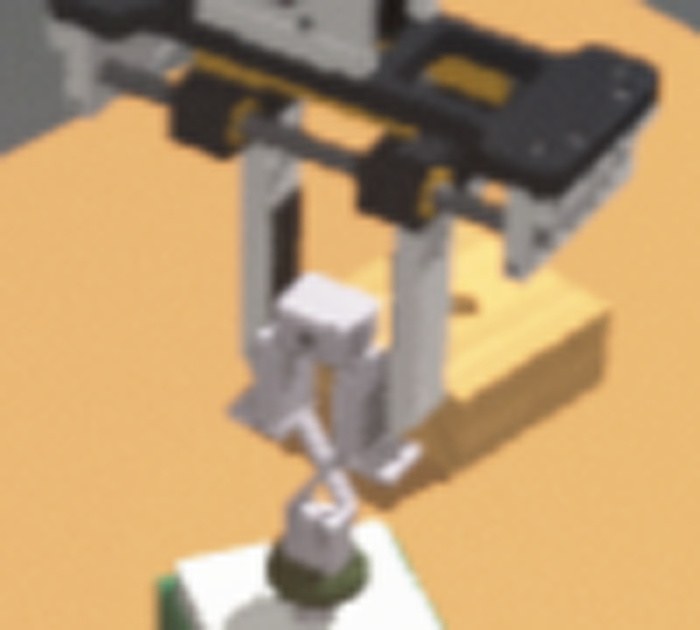

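```bash
python3 -m creep '[[4.18,0,0,0.2,0],[4.18,0,0,0.35,0],[4.18,0,0,0.35,0]]';  python3 -m creep '[[4.3,0,0,0,0],[4.5,0,0,0,0],[4.8,0,0,0,0],[5.2,0,0,0,0],[5.6,0,0,0,0]]'; python3 - <<'E'
from h import *
o=r.get_obs();c=cam('wrist')
s=r.grab_frame('scene'); w=r.grab_frame('wrist'); np.savez('w25.npz',img=w,s=s,ee=o['ee_pos'],q=o['eef_rot'],**c)
crop(s,275,150,100,90,7,'pics/s25.png'); crop(w,240,150,170,200,4,'/tmp/a.png'); cv2.imwrite('pics/w25.png',cv2.resize(cv2.imread('/tmp/a.png'),(510,600)))
E
```

```text
t: 25.1
ee_pos: [0.5734, 0.0304, 0.1446]
eef_rot: [0.424, 0.566, -0.425, 0.565]
wrist_force: [-0.8, 0.0, -0.9]
gripper_width: 0.0417
t: 25.72
ee_pos: [0.5734, 0.0304, 0.1446]
eef_rot: [0.424, 0.566, -0.425, 0.565]
wrist_force: [0.2, -0.9, -0.4]
gripper_width: 0.0555
```

View pics/w25.png

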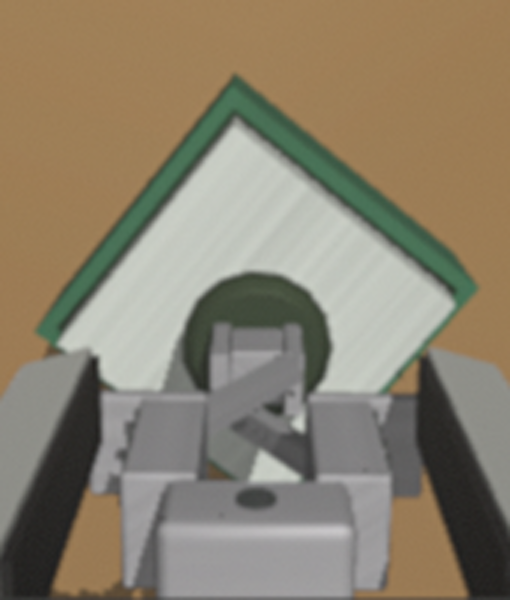

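View pics/s25.png

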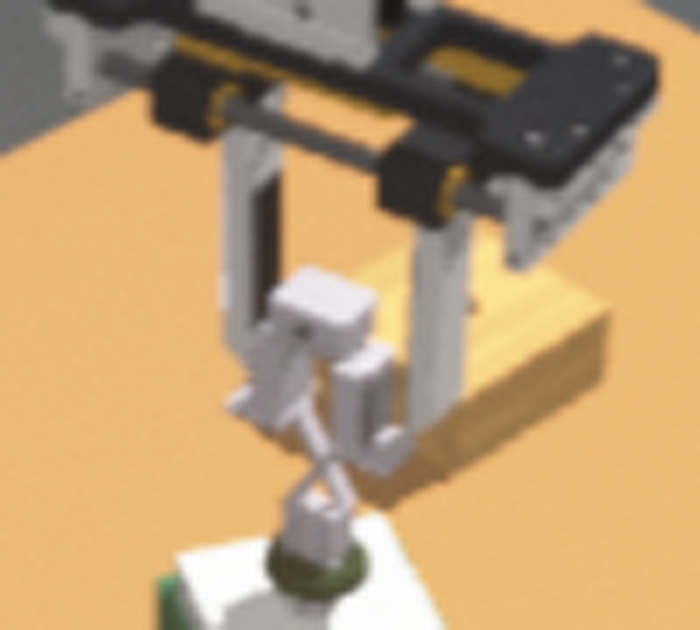

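```bash
python3 - <<'E'
from tilt import *
fit(258.3,281.7,325,64.7)
E
```

```text
tilt deg -0.2 slip mm 0.9 zo mm 12.2 res px [-0.4  0.7 -0.3  0.1]
stud tip tool mm [103.4   0.   12.6] world [0.5767 0.0184 0.0412]
```

```bash
python3 -m creep '[[5.8,0.1,-0.35,0,0],[5.8,0.2,-0.7,0,0],[5.8,0.31,-1.06,0,0],[5.8,0.31,-1.06,0,0]]';  python3 -m creep '[[5.4,0,0,-0.2,0],[5,0,0,-0.2,0],[4.6,0,0,-0.2,0],[4.4,0,0,-0.2,0],[4.4,0,0,-0.2,0]]'; python3 - <<'E'
from h import *
o=r.get_obs();c=cam('wrist')
s=r.grab_frame('scene'); w=r.grab_frame('wrist'); np.savez('w26.npz',img=w,s=s,ee=o['ee_pos'],q=o['eef_rot'],**c)
crop(s,275,150,100,90,7,'pics/s26.png'); crop(w,240,150,170,200,4,'/tmp/a.png'); cv2.imwrite('pics/w26.png',cv2.resize(cv2.imread('/tmp/a.png'),(510,600)))
E
```

```text
t: 26.32
ee_pos: [0.5765, 0.0194, 0.1446]
eef_rot: [0.424, 0.566, -0.425, 0.565]
wrist_force: [0.0, -0.4, -0.3]
gripper_width: 0.0581
t: 26.95
ee_pos: [0.5766, 0.0195, 0.1426]
eef_rot: [0.424, 0.566, -0.425, 0.565]
wrist_force: [-0.4, 0.3, -0.2]
gripper_width: 0.0442
```

View pics/w26.png

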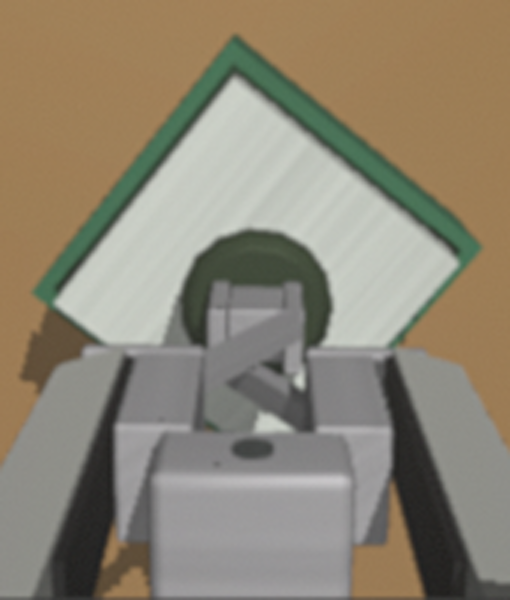

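View pics/s26.png

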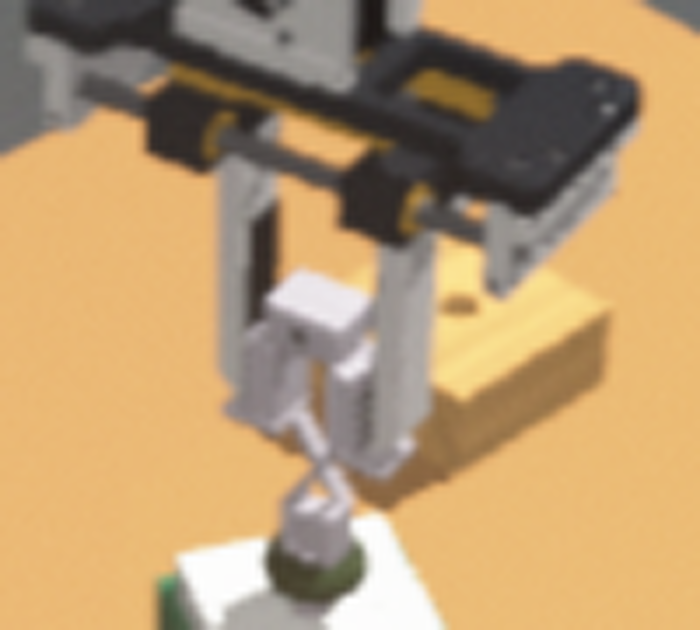

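```bash
python3 -m creep '[[4.3,0,0,-0.1,0],[4.25,0,0,-0.3,0],[4.25,0,0,-0.3,0]]' | grep -E "t:|ee_|forc|wid";  python3 -m creep '[[4.25,0,0,-0.15,0],[4.25,0,0,-0.3,0],[4.25,0,0,-0.3,0]]'| grep -E "t:|ee_|forc|wid"; python3 -m creep '[[4.25,0,0,-0.15,0],[4.25,0,0,-0.3,0],[4.25,0,0,-0.3,0]]'| grep -E "t:|ee_|forc|wid"
```

```text
t: 27.42
ee_pos: [0.5765, 0.0194, 0.1395]
eef_rot: [0.424, 0.566, -0.425, 0.565]
wrist_force: [-0.2, -0.9, 0.6]
gripper_width: 0.0426
t: 27.8
ee_pos: [0.5766, 0.0194, 0.1367]
eef_rot: [0.424, 0.566, -0.425, 0.565]
wrist_force: [-1.6, -0.8, 5.5]
gripper_width: 0.0426
t: 28.18
ee_pos: [0.5768, 0.0194, 0.1341]
eef_rot: [0.424, 0.566, -0.425, 0.565]
wrist_force: [-0.8, 0.3, 6.3]
gripper_width: 0.0427
```

```bash
python3 -m creep '[[4.25,0,0,-0.15,0],[4.25,0,0,-0.3,0],[4.25,0,0,-0.3,0]]' | grep -E "t:|ee_|forc|wid";  python3 - <<'E'
from h import *
o=r.get_obs();c=cam('wrist')
s=r.grab_frame('scene'); w=r.grab_frame('wrist')
crop(s,275,150,100,90,7,'pics/s27.png'); crop(w,240,150,170,200,4,'/tmp/a.png'); cv2.imwrite('pics/w27.png',np.hstack([cv2.resize(cv2.imread('/tmp/a.png'),(340,400)),cv2.resize(cv2.imread('pics/s27.png'),(444,400))]))
E
```

```text
t: 28.55
ee_pos: [0.5769, 0.0193, 0.1315]
eef_rot: [0.424, 0.566, -0.425, 0.565]
wrist_force: [-1.8, -0.0, 6.9]
gripper_width: 0.0426
```

View pics/w27.png

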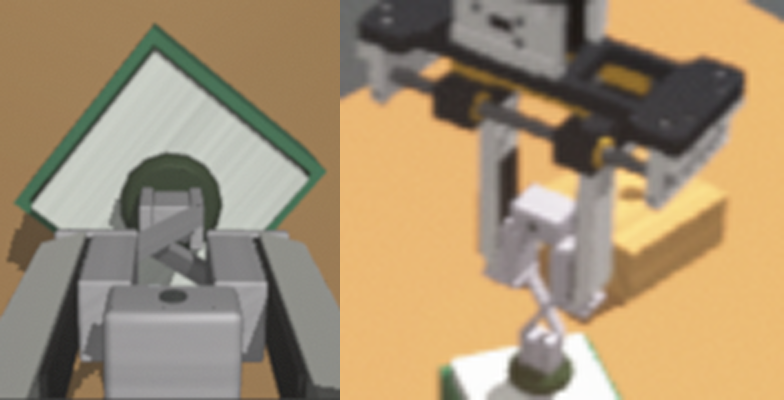

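```bash
python3 -m creep '[[4.25,0,0,-0.2,0],[4.25,0,0,-0.4,0],[4.25,0,0,-0.5,0],[4.25,0,0,-0.5,0]]' | grep -E "t:|ee_|forc|wid"; python3 -m creep '[[4.25,0,0,-0.2,0],[4.25,0,0,-0.4,0],[4.25,0,0,-0.5,0],[4.25,0,0,-0.5,0]]' | grep -E "t:|ee_|forc|wid"
```

```text
t: 29.15
ee_pos: [0.577, 0.0193, 0.127]
eef_rot: [0.424, 0.566, -0.424, 0.566]
wrist_force: [-1.2, -1.1, 6.9]
gripper_width: 0.0429
t: 29.65
ee_pos: [0.577, 0.0192, 0.1225]
eef_rot: [0.424, 0.566, -0.424, 0.566]
wrist_force: [-3.1, -1.4, 9.3]
gripper_width: 0.0425
```

```bash
python3 -m creep '[[4.25,0,0,-0.15,0],[4.25,0,0,-0.25,0],[4.25,0,0,-0.25,0]]' | grep -E "t:|ee_|forc|wid"; python3 -m creep '[[4.25,0,0,-0.1,0],[4.25,0,0,-0.2,0],[4.25,0,0,-0.2,0]]' | grep -E "t:|ee_|forc|wid"; python3 - <<'E'
from h import *
s=r.grab_frame('scene'); w=r.grab_frame('wrist')
crop(s,275,150,100,90,7,'pics/s28.png'); crop(w,240,150,170,200,4,'/tmp/a.png'); cv2.imwrite('pics/w28.png',cv2.resize(cv2.imread('/tmp/a.png'),(510,600)))
E
```

```text
t: 30.02
ee_pos: [0.5771, 0.0191, 0.1205]
eef_rot: [0.424, 0.565, -0.424, 0.566]
wrist_force: [-3.3, -0.2, 9.1]
gripper_width: 0.0426
t: 30.4
ee_pos: [0.5771, 0.019, 0.1191]
eef_rot: [0.424, 0.565, -0.424, 0.566]
wrist_force: [-2.8, -0.6, 10.3]
gripper_width: 0.0426
```

View pics/w28.png

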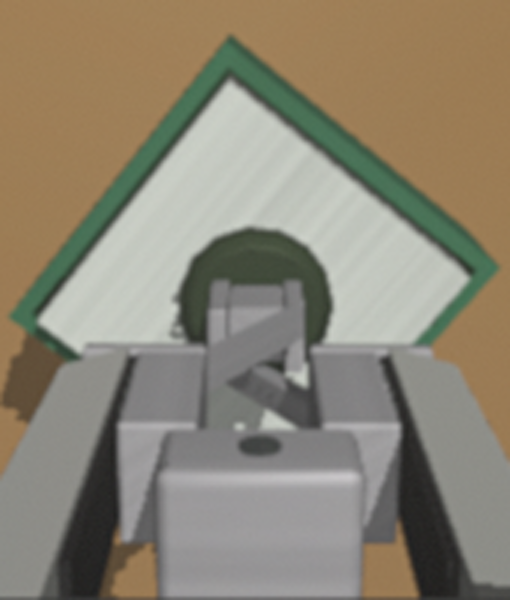

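View pics/s28.png

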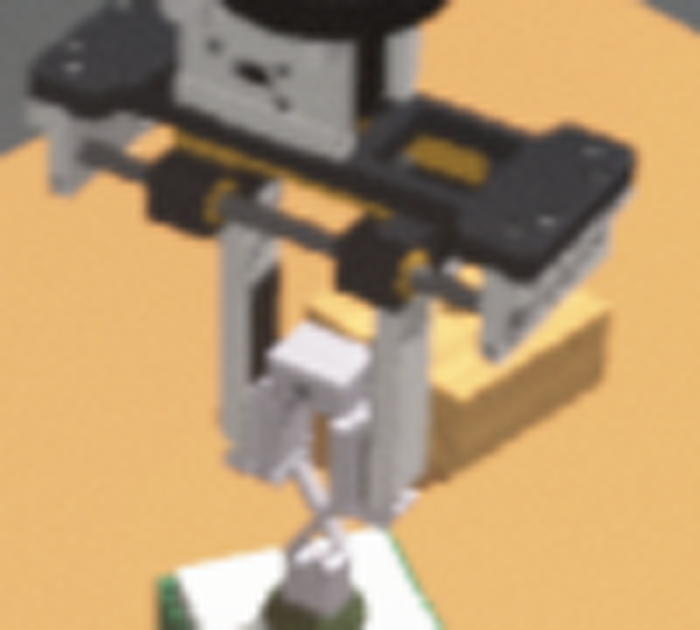

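```bash
python3 -m creep '[[4.25,0,0,-0.1,0],[4.25,0,0,-0.2,0],[4.25,0,0,-0.2,0]]' | grep -E "t:|ee_|forc|wid"; python3 -m creep '[[4.25,0,0,-0.05,0],[4.25,0,0,-0.1,0],[4.25,0,0,-0.1,0]]' | grep -E "t:|ee_|forc|wid"
```

```text
t: 30.88
ee_pos: [0.5772, 0.0189, 0.118]
eef_rot: [0.424, 0.565, -0.424, 0.566]
wrist_force: [-3.9, -0.3, 10.7]
gripper_width: 0.0426
t: 31.25
ee_pos: [0.5772, 0.0188, 0.1178]
eef_rot: [0.424, 0.565, -0.424, 0.566]
wrist_force: [-4.5, -0.9, 10.4]
gripper_width: 0.0422
```

```bash
python3 -m creep '[[4.25,0,0,-0.15,0],[4.25,0,0,-0.3,0],[4.25,0,0,-0.3,0]]' | grep -E "t:|ee_|forc|wid"; python3 -m creep '[[4.25,0,0,-0.15,0],[4.25,0,0,-0.3,0],[4.25,0,0,-0.3,0]]' | grep -E "t:|ee_|forc|wid"
```

```text
t: 31.62
ee_pos: [0.5773, 0.0187, 0.1158]
eef_rot: [0.424, 0.565, -0.424, 0.566]
wrist_force: [-5.8, -1.1, 14.6]
gripper_width: 0.0424
t: 32.0
ee_pos: [0.5773, 0.0187, 0.1141]
eef_rot: [0.424, 0.565, -0.424, 0.567]
wrist_force: [-7.1, -0.2, 17.6]
gripper_width: 0.0428
```

The force is now climbing at the spring rate, so the flange is home. I'll let the plate rise slowly.

```bash
python3 -m creep '[[4.25,0,0,0.15,0],[4.25,0,0,0.3,0],[4.25,0,0,0.45,0],[4.25,0,0,0.6,0],[4.25,0,0,0.6,0]]' | grep -E "t:|ee_|forc|wid"; python3 -m creep '[[4.25,0,0,0.15,0],[4.25,0,0,0.3,0],[4.25,0,0,0.45,0],[4.25,0,0,0.6,0],[4.25,0,0,0.6,0]]' | grep -E "t:|ee_|forc|wid"; python3 - <<'E'
from h import *
s=r.grab_frame('scene'); w=r.grab_frame('wrist')
crop(s,275,170,100,90,7,'pics/s29.png'); crop(w,240,150,170,200,4,'/tmp/a.png'); cv2.imwrite('pics/w29.png',cv2.resize(cv2.imread('/tmp/a.png'),(510,600)))
E
```

```text
t: 32.62
ee_pos: [0.5773, 0.0186, 0.1206]
eef_rot: [0.424, 0.565, -0.424, 0.567]
wrist_force: [-3.2, 0.6, 8.0]
gripper_width: 0.0424
t: 33.25
ee_pos: [0.5773, 0.0187, 0.1264]
eef_rot: [0.424, 0.565, -0.424, 0.567]
wrist_force: [0.2, -0.0, 0.9]
gripper_width: 0.0425
```

View pics/w29.png

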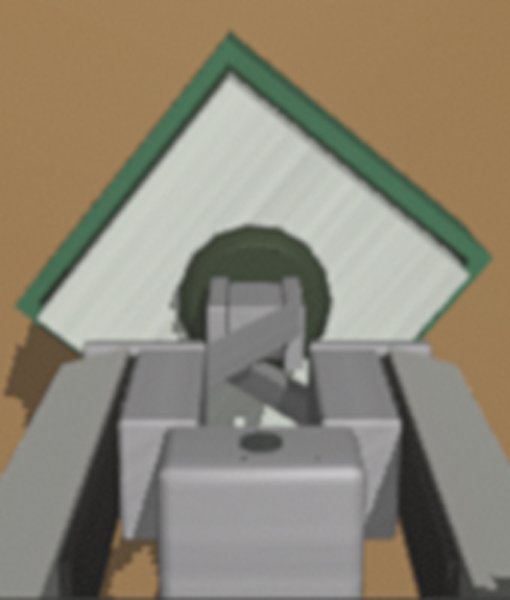

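View pics/s29.png

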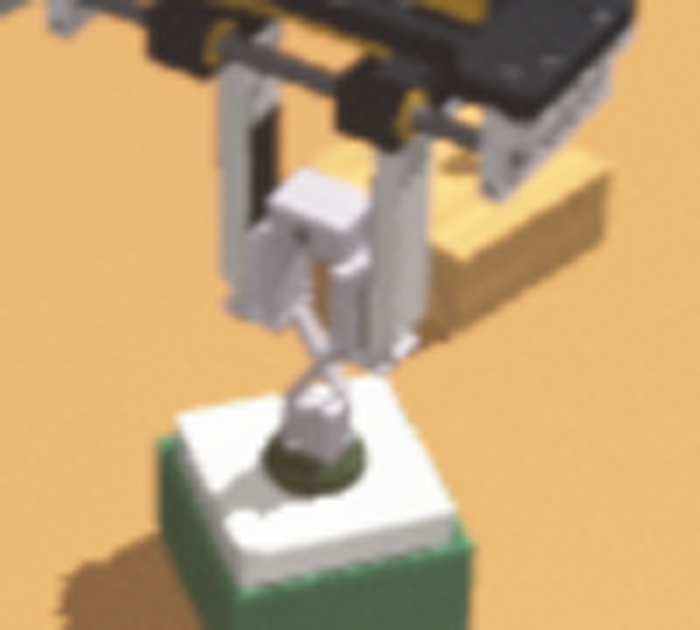

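```bash
python3 -m creep '[[4.3,0,0,0.1,0],[4.3,0,0,0.25,0],[4.3,0,0,0.25,0]]' | grep -E "t:|ee_|forc|wid"; python3 -m creep '[[4.5,0,0,0,0],[5,0,0,0,0],[6,0,0,0,0],[7,0,0,0,0],[8,0,0,0,0]]' | grep -E "t:|ee_|forc|wid"; python3 -m creep '[[8.5,0,0,0.5,0],[9,0,0,2,0],[9,0,0,4,0],[9,0,0,7,0],[9,0,0,11,0]]' | grep -E "t:|ee_|forc|wid";python3 - <<'E'
from h import *
s=r.grab_frame('scene'); w=r.grab_frame('wrist')
crop(s,275,170,100,90,7,'pics/s30.png'); cv2.imwrite('pics/w30.png',w[:,:,::-1])
E
```

```text
t: 33.72
ee_pos: [0.5773, 0.0186, 0.129]
eef_rot: [0.424, 0.565, -0.424, 0.567]
wrist_force: [1.0, 0.3, 0.1]
gripper_width: 0.0427
t: 34.35
ee_pos: [0.5773, 0.0187, 0.129]
eef_rot: [0.424, 0.565, -0.424, 0.567]
wrist_force: [-0.3, 1.5, -1.3]
gripper_width: 0.0765
t: 34.98
ee_pos: [0.577, 0.0187, 0.2407]
eef_rot: [0.424, 0.565, -0.424, 0.567]
wrist_force: [-0.2, 0.5, 1.5]
gripper_width: 0.0904
```

View pics/w30.png

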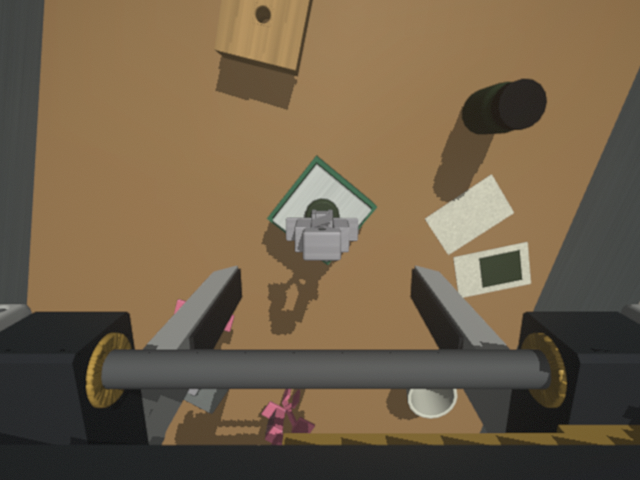

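View pics/s30.png

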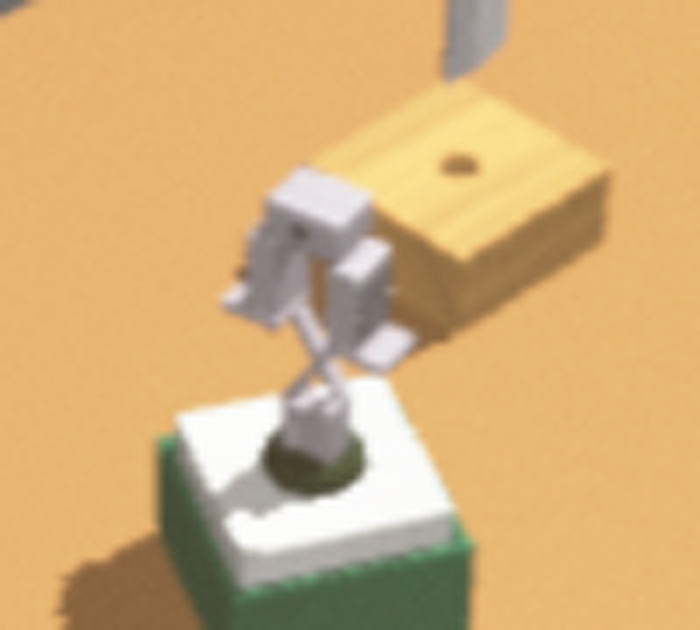

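```bash
python3 -m creep '[[9,0,0,0,0],[9,0,0,0,0]]' | grep -E "t:|ee_"; python3 - <<'E'
from h import *
c=cam('wrist');w=r.grab_frame('wrist');s=r.grab_frame('scene');np.savez('w31.npz',img=w,s=s,**c);crop(w,265,150,115,125,6,'pics/w31.png'); crop(s,295,180,60,70,9,'pics/s31.png'); print(r.get_obs()['ee_pos'])
E
```

```text
t: 35.33
ee_pos: [0.5786, 0.0186, 0.2446]
eef_rot: [0.426, 0.562, -0.423, 0.569]
[0.57843934 0.01864971 0.24405889]
```

View pics/w31.png

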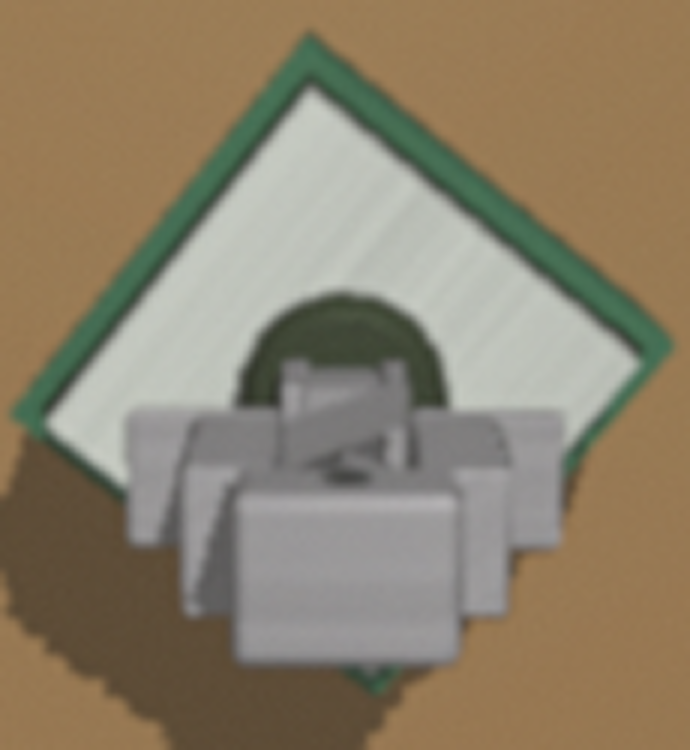

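View pics/s31.png

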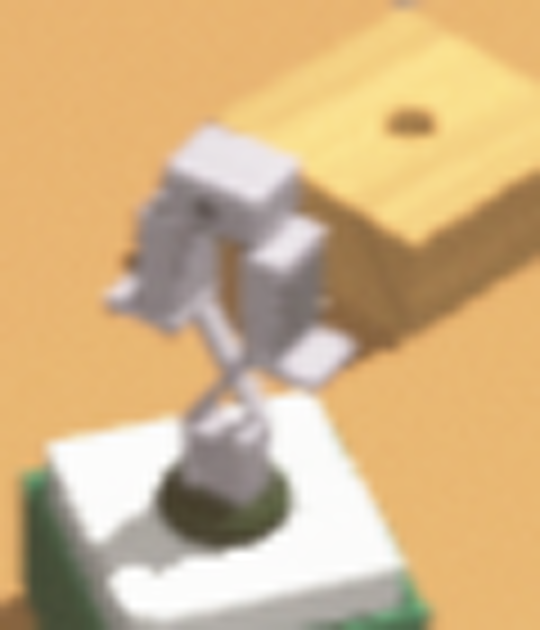

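```bash
python3 - <<'E'
from h import *
d=dict(np.load('w31.npz')); f=lambda pts:[(265+x/6-.42,150+y/6-.42) for x,y in pts]
a=rect(d,f([(236,493),(459,493),(459,662),(235,660)]),.168)
b=rect(d,f([(128,410),(564,410),(561,548),(130,545)]),.118)
t=onz(d,f([(345,365)])[0],.064); u=np.array([-.28,.96])
cap=t[:2]-u*.007; print('jaw foot centre est',cap)   # jaw front 7mm ahead
e=onz(d,f([(344,293)])[0],.060)[:2]-u*.018; print('flange centre est',e)
v=a-b; print('lean over 50mm deg',np.degrees(np.arctan2(np.linalg.norm(v),.05)),'tail vs cap lean deg',np.degrees(np.arctan2(np.linalg.norm(a-cap),.104)),np.degrees(np.arctan2(np.linalg.norm(a-e),.104)))
S=cam('scene'); g=lambda x,y:(295+x/9-.45,180+y/9-.45)
p,er=tri(d,f([(347,577)])[0],S,g(235,165)); print('tail tri',p,er)
# predicted scene flange height: flange far/near px centre (224,493) top face
print('flange top via scene', proj(S,np.r_[e,.064]), g(224,490))
E
```

```text
ctr [0.5772 0.0186] len [0.0263, 0.0209, 0.0269, 0.0207] ang [16.1, -73.2, -164.5, 105.0]
ctr [0.577  0.0188] len [0.0612, 0.0201, 0.0615, 0.0196] ang [16.1, -73.7, -164.3, 105.5]
jaw foot centre est [0.57698659 0.01821371]
flange centre est [0.57676105 0.01851738]
lean over 50mm deg 0.32766622743758367 tail vs cap lean deg 0.24270510599717549 0.24872376679892455
tail tri [0.57727069 0.01832638 0.16662167] 5.509355341916219e-05
flange top via scene [319.76221033 233.25041716] (319.4388888888889, 233.99444444444447)
```

```bash
python3 - <<'E'
from rig import r
o=r.get_obs(); print(o['t'],o['gripper_width'],o['wrist_force']); print(r.sign_off())
E
```

```text
35.425 0.09012731418599297 [-0.64363    -0.39640959 -0.36725131]
the job is handed in; nothing more can be done
None
```

I pressed the cap home in the drying nest and let go, leaving the tweezers clipped on it and upright. The job was handed in at 35.4 s; no verdict is reported.

- **Route:** I squeezed the tweezers off the post, clipped them on the tang, lifted the cap out of the block and carried it to the nest.
- **Pressing:** I pushed on the ledges until the wrist read about 17.6 N, more than the advised 15 N. From the forces and tool height I estimate 12 to 13 mm of plate travel, under the 14.5 mm limit. I then let the plate rise slowly and let go.
- **Slip on the way:** one shift toward the nest was too fast, and the tweezers slid about 26 mm down in the fingers and tilted about 25°. I stood them up against the nest plate, which put the bare stud tip on the plate near its edge. I then lowered the stud partly into the hole, let go and re-gripped them centred before pressing. I saw no gripper contact with the cap.
- **Last checks:**
  - The plate was unloaded at the tool height expected with the flange fully home.
  - The tweezers lean less than 0.5°.
  - The tail top measured z = 0.167 m against 0.168 expected.
  - The gripper is clear above with a wrist force near zero.
- **Not checked:**
  - I never measured the final jaw force or jaw gap directly; I judged them from the pictures.
  - I did not measure the bystanders again; no move went near them.
- **Disagreement:** the scene and wrist cameras differed by 2 to 4 mm on positions, so I relied on the wrist camera.

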